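# Prop the charging box's hood open and take out the charged pack

## Robot

A 6-joint arm with a two-finger parallel gripper is mounted at the origin on a cart in front of the work surface, level with it; the furniture and walls round the work are solid. World frame = base frame: x ahead of the robot, y to its left, z up, the work surface at z = 0. Lengths are in m, angles in rad, forces in N, time in s.
With the tool pointing down it reaches from about 0.4 to 0.925 m from the base axis. Payload 3.4 kg.
Tool frame: the origin (TCP) lies on the centre line of the jaws, within the pads' length; the fingertips stand 25 mm ahead of it and the grasp point (between the pads) lies 6 mm ahead of it; z points along the fingers, y is the line along which they close (so a half turn about z gives the same grasp; the last joint's range is limited). The gripper opens to 85 mm and grips with 20 to 120 N. Pads are 22 mm wide; open, the fingers measure 114 mm over their backs; the gripper's body (76 mm by 85 mm) begins 54 mm behind the grasp point. The pads swing forward as they close: fully open they stand 13 mm farther back than shut.
Start: joints at [1.062, 0.307, 1.506, -0, 1.328, -0.073], TCP at [0.243, 0.521, 0.256] pointing down, gripper open.
Joint ranges: [-3.12, 3.12], [-1.05, 2.28], [0.14, 2.33], [-1.42, 4.57], [0.1, 2.73], [-2.68, 2.68]. Speed limits (rad/s): [2.57, 2.57, 3.14, 3.14, 3.14, 3.14].

## Interface

Orientations are given as a unit quaternion [w, x, y, z].
In Python, from bench import r gives the robot as it stands.
- The arm moves only by the tool servo_tool, never from a script. Its argument "increments" is a list of rows, each a list of 5 numbers: the closure, from 0 (fully open) to 1 (shut), then the shift along the tool's x, y, z in mm, then the turn about the tool's z in rad. A call has 1 to 12 rows; each row shifts and turns the commanded pose from where the row before left it, along the tool's axes as they then stand; what a row does not reach is not made up. A row lasts 1/8 s, in which the tool goes at most 62.5 mm and 10.7 degrees, less where a joint would pass 70% of its speed; a pose out of reach is approached as far as the arm can. A call with a gripper value outside its range is refused whole. The fingers move at their own pace and stop on an object; "squeeze" is the grip in N (left out, the last holds). Time passes only in rows, so rows that do not move let the fingers close. It gives the time, the measured TCP pose, the force, the opening and the grip force at its end, in the units of the state.
- r.observe(): the state, without advancing time (a new reading comes with each control period).
- r.grab_frame(name): name is "scene" or "side" or "wrist"; returns the picture (420x560x3 uint8, red, green, blue); there is no depth.
- r.camera_info(name): a dict with "K" (3x3 intrinsics, pixels), "origin" and "orientation" of the camera in the world; the wrist camera has in their place "hand_eye" (4x4, takes a point from camera to tool coordinates, whose origin is the TCP and whose axes are the flange's). Camera axes: x right, y up, looking along -z (the intrinsics and any distortion apply to the point x, -y, -z); pixel columns grow to the right and rows downward; lengths in m; the calibration is good to about 2 mm. The wrist camera is an equidistant fisheye: a pixel r from the principal point sees the ray r / f radians off the axis. A picture is of the moment at which its call begins: read the wrist's pose just before it. camera_info takes no time and is no camera call.
- r.finish_job(): hands the job in; it is judged then, once.
The state is a dict: "time_s": time; "joint_pos": joint angles; "qvel": joint speeds; "tau": joint torques, N m; "tool_pos": TCP position; "tool_rot": TCP orientation; "ft_force": force on the tool from outside, world axes, zero at the start; "wrist_torque": the same for the moment, N m; "finger_gap": opening from 0.0 (shut) to 1.0 (fully open); "grasp_force": force on a finger pad.
Only numpy, scipy, OpenCV 4.12 (cv2) and the standard library are available. Lean on these libraries where they do the work, as an engineer would, in place of code of your own. Each camera call takes 0.05 s, during which the arm holds its last target. There are 200 camera calls.

## Task

Unload the battery charging box. Tip its blue hood right back until it rests on its stop, swing the prop rod up from the front rim until it leans on its own stop, then bring the hood gently forward until the rod's ball tip sits in the socket under the hood and the rod carries it. With the hood left propped like that, lift the charged pack out and stand it upright in the grey tray beside the other pack, without disturbing the things lying round about.

Things in the scene. Friction and masses are not known exactly. Their poses are not given: they have to be found in the camera images.
- charge_box: Grey steel charging box, 180 (x) x 220 (y) mm, rim 68 mm high, fixed. Origin: centre of its underside; x away from the robot, y left, z up. 3 mm walls; rubber floor 12 mm up. Hood hinged on the left (+y) rim. Under the parked rod's red grip the front rim has a finger notch 60 mm wide, 20 mm deep (its middle at x -88.5, y -58). A 40 mm high terminal block stands inside along the left wall.
- hood (a joint): Hood angle in rad: 0 closed, grows as its right side rises; 1.57 upright; hard stop at 1.85. 0.6 kg, free hinge: let go below about 1.4 it falls shut, above it falls back onto the stop and stays there. Propped, with the ball tip in the socket, it rests at 1.21.
- hood_hinge (a point): Middle of the hood's hinge line, on the left rim of the box, 110 mm left of the box's origin and 68 mm above the bench; the hinge line runs along the box's x.
- hood_handle (a point): Middle of the hood's round steel bar handle, 10 mm thick, parallel to the hinge line, 80 mm clear between its posts, 38 mm off the hood's right face. 264 mm from the hinge line along the hood and 10 mm to its outside (above it when closed: 78 mm over the bench). About 3 N lifts the closed hood here. The bar turns in the fingers when pinched.
- prop_rod (a joint): Prop rod angle in rad: 0 parked, lying on the front rim under the hood, pointing right; grows as the tip rises; 1.57 upright; stop at 1.955. Free pivot: let go beyond 1.6 it leans on the stop and stays; below, it falls back to the rim. Seated in the socket it stands at 1.92.
- rod_pivot (a point): Pivot of the prop rod on the front rim, 73 mm above the bench; in the box frame x -83.5, y +40 mm. Its axis runs along the box's x: the rod swings in the upright plane through this point along the box's y.
- rod_grip (a point): Centre of the red barrel-shaped grip on the prop rod, 16 mm thick at its middle and 22 mm long, 98 mm from the pivot; pinch it across the box's x. The rod (66 g) turns in the fingers when pinched at the middle; the ball tip then reaches 28 mm beyond the grip.
- rod_tip (a point): Centre of the 12 mm steel ball at the end of the prop rod, 120 mm from the pivot.
- socket (a point): Where the ball's centre sits when seated in the black socket under the hood's roof near its front edge, 120 mm from the hinge line. An open pocket 9 mm deep and 18 mm long along the hood: as the hood comes forward onto the rod leaning on its stop, the ball enters and settles against the wall away from the hinge.
- charged_pack: Cell pack to take out: upright black cylinder with a pale label, 33 mm across and 57 mm tall, 60 to 130 g. Origin: centre of its underside; z up along its axis. It stands free on the floor of the box, in the right half.
- tray: Grey open tray, 150 (x) x 100 (y) x 22 mm, 4 mm walls and floor, fixed to the bench to the right of the box. Origin: centre of its underside. Its far (+x) half holds the other pack; the near half (about x -35 mm, y 0) is free.
- other_pack: The same kind of pack, already standing in the far half of the tray; leave it. Origin: centre of its underside.
- loose_cutter: Red-handled side cutter, 50x120x12 mm, lying near the robot; leave it alone.
- loose_marker: Marker, 13x126x14 mm, lying near the robot; leave it alone.
- tape_roll: Dark tape roll, 57x54x19 mm, beyond the work; leave it alone.
- loose_board: Green circuit board, 55x75x13 mm, on the mat left of the box; leave it alone.

How it is judged:
On the way, in this order (a step that is already met when the one before it is completed fails the run):
1. the hood is tipped right back onto its stop (value of joint hood above 1.78 rad), for 0.2 s.
2. the prop rod stands past upright, leaning on its stop, with the hood still back (value of joint prop_rod above 1.88 rad and value of joint hood above 1.6 rad), for 0.2 s.
3. the hood rests on the rod, its ball tip in the socket, with the robot's hands off both (distance between rod_tip and socket below 0.007 m and value of joint hood between 1.16 and 1.26 rad and contact force between hood and prop_rod above 0.3 N and contact force between each of the arm, the fingers and hood below 0.1 N and contact force between the fingers and prop_rod below 0.1 N), for 0.4 s.
4. the charged pack is lifted clear of the rim with the hood propped (height (world z) of charged_pack above 0.072 m and distance between rod_tip and socket below 0.007 m), for 0.1 s.
At the end, for the whole second after the job is handed in: Hood at 1.16 to 1.26 rad resting on the rod (0.3 N or more), ball within 7 mm of its seat. Charged pack inside the tray on its floor, upright within 0.1 rad, at rest. Other pack upright; it, cutter, marker, tape and board within 30 mm of their starts (distance between rod_tip and socket below 0.007 m and value of joint hood between 1.16 and 1.26 rad and contact force between hood and prop_rod above 0.3 N and x of charged_pack in the frame of tray between -0.057 and 0.057 m and y of charged_pack in the frame of tray between -0.032 and 0.032 m and z of charged_pack in the frame of tray below 0.008 m and angle between each of charged_pack, other_pack's own z axis and vertical below 0.1 rad and linear speed of charged_pack below 0.02 m/s and distance of each of other_pack, loose_cutter, loose_marker, tape_roll, loose_board from where it was at the start of the episode below 0.03 m); the robot touches nothing.
It fails at once if the hood is dropped: it falls towards closed faster than 2.5 rad/s (velocity of joint hood below -2.5 rad/s).
It fails at once if the hood is forced down on the rod with more than 60 N (contact force between hood and prop_rod above 60 N).
It fails at once if the charged pack is tipped over by more than 0.6 rad (angle between charged_pack's own z axis and vertical above 0.6 rad).
It fails at once if the other pack, cutter, marker, tape roll or board is shoved more than 30 mm (distance of any of other_pack, loose_cutter, loose_marker, tape_roll, loose_board from where it was at the start of the episode above 0.03 m).
It also fails if it takes over 72 s, if anything falls off the work surface, if the arm or the gripper's body presses on something with over 40 N, if the wrist force passes 120 N, or if a joint passes its speed limit or range.

## Working session

There is one attempt and no reset: what is moved stays moved. The work goes in short steps, Python scripts to look and compute and a tool call to move; the robot and the scene stay as the last step left them, time stands still between calls to the robot, and variables do not carry over. Pictures are saved under pics/ and viewed, at most 10 in all, crops included, and the job is handed in when it is done.

Besides the shell and the picture viewer there is one more tool, called after ">>>" as name(argument=value, ...), one argument or row to a line, values as JSON. servo_tool: Moves the arm, as the interface text tells. Its arguments: {"type":"object","properties":{"increments":{"type":"array","items":{"type":"array","items":{"type":"number"}}},"squeeze":{"type":"number"}},"required":["increments"]}

```bash
ls; mkdir -p pics
python3 - <<'E'
from bench import r
import cv2,numpy as np
s=r.observe();print(s)
for n in("scene","side","wrist"):
    print(n,r.camera_info(n))
    cv2.imwrite(f"pics/{n}0.png",r.grab_frame(n)[:,:,::-1])
a=cv2.imread("pics/scene0.png");b=cv2.imread("pics/side0.png")
E
```

```text
pics
{'time_s': 0.0, 'joint_pos': array([ 1.06147659e+00,  3.07568779e-01,  1.50769544e+00, -2.17377168e-05,
        1.32844126e+00, -7.35044850e-02]), 'qvel': array([ 3.11568762e-05,  6.68454041e-04,  2.27582642e-03,  2.20385871e-03,
        4.14824620e-04, -1.03921776e-03]), 'tau': array([ 2.46085277e-03, -4.57540655e+01, -2.51914841e+01, -1.17604977e-04,
        1.31850751e-02, -1.49039778e-05]), 'tool_pos': array([0.2424375 , 0.52064761, 0.25537512]), 'tool_rot': array([-2.93409456e-04,  2.16184528e-01,  9.76351952e-01, -1.01490551e-03]), 'ft_force': array([-1.18006124,  0.99719438, -0.12825957]), 'wrist_torque': array([-0.03728488, -0.01081372,  0.01763131]), 'grasp_force': 0.0, 'finger_gap': 0.9990871206870671}
scene {'K': array([[522.37595597,   0.        , 276.26617222],
       [  0.        , 522.37595597, 205.28974541],
       [  0.        ,   0.        ,   1.        ]]), 'origin': array([-0.47770036, -0.63375777,  1.10298227]), 'orientation': array([ 0.80367224,  0.3766066 , -0.19585679, -0.41703539])}
side {'K': array([[472.59409175,   0.        , 287.06113279],
       [  0.        , 472.59409175, 210.21243596],
       [  0.        ,   0.        ,   1.        ]]), 'origin': array([ 0.31874315, -0.78056351,  0.79325365]), 'orientation': array([ 0.89544132,  0.43190984, -0.05681542, -0.09171015])}
wrist {'K': array([[325.1922621 ,   0.        , 277.89748097],
       [  0.        , 325.1922621 , 210.39493926],
       [  0.        ,   0.        ,   1.        ]]), 'hand_eye': array([[ 1.57145040e-04,  9.65449481e-01,  2.60590245e-01,
         6.59015338e-02],
       [ 9.99999973e-01, -1.96967304e-04,  1.26700620e-04,
        -1.94324167e-05],
       [ 1.73650806e-04,  2.60590217e-01, -9.65449485e-01,
        -1.17528749e-01],
       [ 0.00000000e+00,  0.00000000e+00,  0.00000000e+00,
         1.00000000e+00]])}
```

View pics/scene0.png

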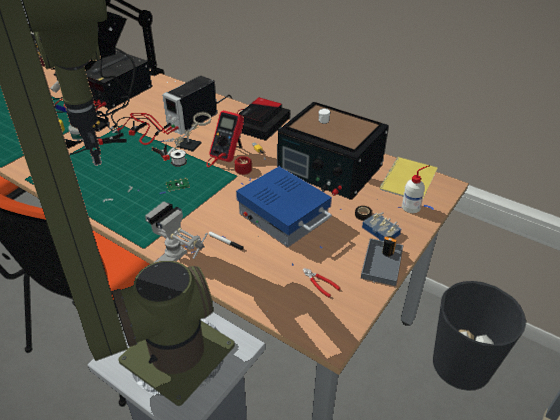

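View pics/side0.png

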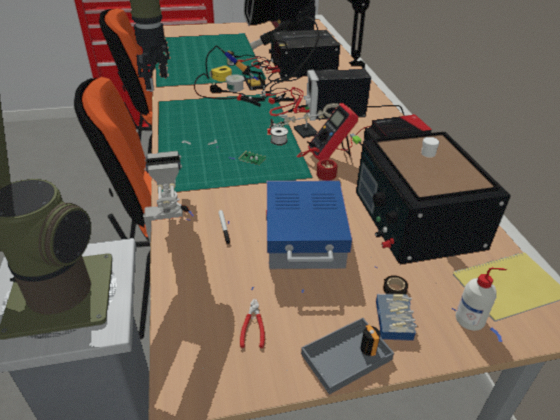

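The two views show the closed blue hood (scene about (285,203), side about (307,215)) with its bar handle facing right. The grey tray is at scene (382,262) and side (347,357), with the other pack standing in it. Next I'll enlarge the box and tray.

Run:
```python
import cv2,numpy as np
a=cv2.imread("pics/scene0.png");b=cv2.imread("pics/side0.png")
c=lambda im,x,y,w,h,s:cv2.resize(im[y:y+h,x:x+w],None,fx=s,fy=s,interpolation=cv2.INTER_CUBIC)
top=np.hstack([c(a,230,160,100,75,4),c(b,257,170,100,75,4)])
bot=np.hstack([c(a,340,220,100,75,4),c(b,297,315,100,75,4)])
cv2.imwrite("pics/crop1.png",np.vstack([top,bot]))
for n,im in(("scene",a),("side",b)):
    h=cv2.cvtColor(im,cv2.COLOR_BGR2HSV)
    m=cv2.inRange(h,(105,130,60),(120,255,255))
    nb,l,st,ce=cv2.connectedComponentsWithStats(m)
    i=1+np.argmax(st[1:,4]);print(n,st[i],ce[i])
    cn=max(cv2.findContours((l==i).astype(np.uint8),0,1)[0],key=cv2.contourArea)
    print(cv2.approxPolyDP(cv2.convexHull(cn),2,True)[:,0].tolist())
```

```text
scene [ 237  166   94   69 3557] [282.99859432 199.26342423]
[[278, 166], [330, 197], [329, 206], [289, 234], [240, 202], [237, 197], [239, 189]]
side [ 267  181   84   72 5364] [306.54362416 216.78225205]
[[339, 183], [350, 236], [349, 251], [268, 251], [268, 182]]
```

View pics/crop1.png

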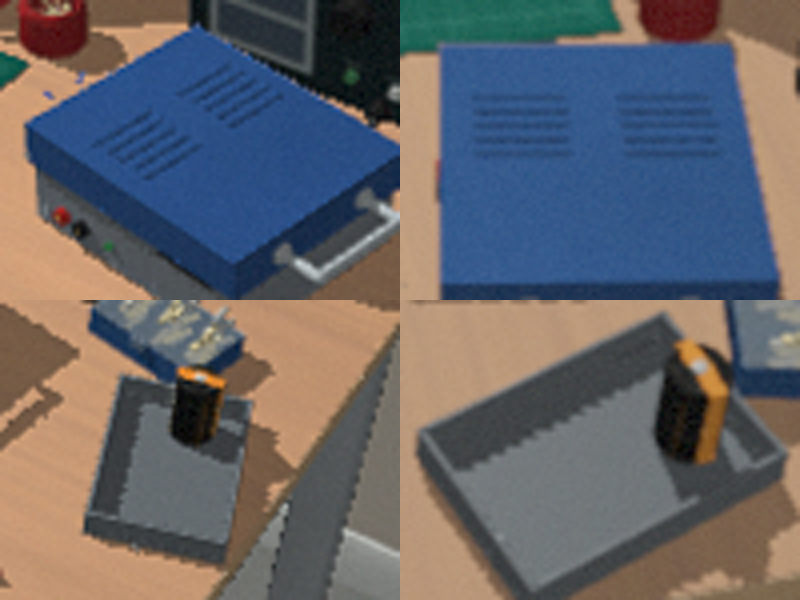

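The crop shows the hood's top corners in full-image pixels:
- scene: (236.5,191), (279.5,167), (330.5,197.5), (288.7,226.3)
- side: (267.3,181.3), (340.3,181.3), (351.5,240.5), (267.3,240.8)

The tray rim corners are also readable, so I'll triangulate both.

```bash
cat > h.py <<'E'
import numpy as np,cv2
from bench import r
from scipy.spatial.transform import Rotation as R
def rot(q): return R.from_quat(np.r_[q[1:],q[0]])
def ray(n,p):
    c=r.camera_info(n);K=c["K"]
    d=np.array([(p[0]-K[0,2])/K[0,0],-(p[1]-K[1,2])/K[1,1],-1.])
    d=rot(c["orientation"]).apply(d);return np.array(c["origin"]),d/np.linalg.norm(d)
def wray(p,s):
    c=r.camera_info("wrist");K=c["K"];H=c["hand_eye"]
    u=np.array([p[0]-K[0,2],p[1]-K[1,2]]);rr=np.hypot(*u);t=rr/K[0,0]
    u=u/max(rr,1e-9)*np.sin(t);d=H[:3,:3]@np.array([u[0],-u[1],-np.cos(t)])
    Rt=rot(s["tool_rot"]);return s["tool_pos"]+Rt.apply(H[:3,3]),Rt.apply(d)
def onz(o,d,z): return o+d*(z-o[2])/d[2]
def tri(*rays):
    A=sum(np.eye(3)-np.outer(d,d) for o,d in rays);b=sum((np.eye(3)-np.outer(d,d))@o for o,d in rays)
    x=np.linalg.solve(A,b);return x,[np.linalg.norm(np.cross(x-o,d)) for o,d in rays]
E
python3 - <<'E'
from h import *
np.set_printoptions(precision=4,suppress=True)
S=[(236.5,191),(279.5,167),(330.5,197.5),(288.7,226.3)];D=[(267.3,181.3),(340.3,181.3),(351.5,240.5),(267.3,240.8)]
for a,b in zip(S,D): x,e=tri(ray("scene",a),ray("side",b));print(x,e)
print("tray")
for a in [(370,239.3),(402.5,245.5),(395.5,281),(361.3,274)]: print(onz(*ray("scene",a),.022))
for a in [(302,348),(363.3,318.8),(393.3,353),(330,388)]: print(onz(*ray("side",a),.022))
E
```

```text
[0.4976 0.2031 0.0963] [np.float64(3.580539651540073e-05), np.float64(3.5805396515359975e-05)]
[0.6831 0.1692 0.0948] [np.float64(0.0010267989531266685), np.float64(0.0010267989531266347)]
[ 0.6405 -0.0518  0.0939] [np.float64(0.0006003783093722275), np.float64(0.0006003783093724127)]
[ 0.4562 -0.0211  0.096 ] [np.float64(0.00034754575761730396), np.float64(0.0003475457576172284)]
tray
[ 0.6168 -0.2085  0.022 ]
[ 0.6483 -0.2996  0.022 ]
[ 0.5077 -0.3431  0.022 ]
[ 0.4766 -0.2537  0.022 ]
[ 0.4808 -0.2546  0.022 ]
[ 0.6208 -0.211   0.022 ]
[ 0.6497 -0.3002  0.022 ]
[ 0.5099 -0.3464  0.022 ]
```

Hood yaw is about -0.18 rad, with the box origin near (0.5695, 0.077). The tray centre is about (0.564, -0.277), yaw about 0.30. Next I'll line up with the box axes and move over the handle.

>>> servo_tool(
  increments=[
    [0.3,0,0,0,-0.13],
    [0.3,0,0,0,-0.127],
    [0.3,-36,-48,0,0],
    [0.3,-36,-48,0,0],
    [0.3,-36,-48,0,0],
    [0.3,-36,-48,0,0],
    [0.3,-36,-48,0,0],
    [0.3,-36,-48,0,0],
    [0.3,-36,-48,0,0],
    [0.3,-36,-48,0,0],
    [0.3,-36,-48,0,0],
    [0.3,-36,-48,0,0],
  ],
  squeeze=30,
)

```text
time_s: 1.65
tool_pos: [0.5121, -0.017, 0.2562]
tool_rot: [0.0, 0.09, 0.996, 0.0]
ft_force: [1.3, 1.1, 0.2]
finger_gap: 0.696
grasp_force: 0.0
```

Run:
```python
from h import *
s=r.observe();print(s["time_s"],s["tool_pos"],s["tool_rot"],s["finger_gap"],s["joint_pos"])
im=r.grab_frame("wrist")[:,:,::-1];cv2.imwrite("pics/w1.png",im)
```

```text
1.65 [ 0.51214509 -0.01702022  0.25622704] [1.79454788e-05 8.95099745e-02 9.95985909e-01 1.81661967e-04] 0.6961783683737931 [-1.15914273e-01  2.19650480e-01  1.63293757e+00  3.79096518e-04
  1.28897829e+00 -1.50755615e+00]
```

View pics/w1.png

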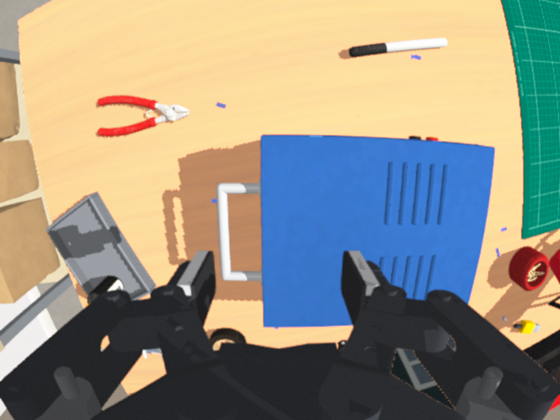

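The wrist view shows the hood bar with its posts at (223,187) and (223,278), and the hood's right corners at (262,135) and (264,327).

Run:
```python
from h import *
np.set_printoptions(precision=4,suppress=True)
s=r.observe()
for p,z in[((223,187),.078),((223,278),.078),((223,232),.078),((262,135),.095),((264,327),.095),((493,148),.095)]: print(p,onz(*wray(p,s),z))
c=r.camera_info("side")
```

```text
(223, 187) [ 0.4994 -0.0741  0.078 ]
(223, 278) [ 0.5917 -0.0962  0.078 ]
(223, 232) [ 0.5429 -0.0841  0.078 ]
(262, 135) [ 0.4586 -0.028   0.095 ]
(264, 327) [ 0.6472 -0.0636  0.095 ]
(493, 148) [0.5014 0.1953 0.095 ]
```

```bash
cat >> h.py <<'E'
def blue(im):
    m=cv2.inRange(cv2.cvtColor(im,cv2.COLOR_RGB2HSV),(105,130,60),(120,255,255))
    nb,l,st,ce=cv2.connectedComponentsWithStats(m);i=1+np.argmax(st[1:,4])
    cn=max(cv2.findContours((l==i).astype(np.uint8),0,1)[0],key=cv2.contourArea)
    return cv2.approxPolyDP(cv2.convexHull(cn),3,True)[:,0]
E
python3 - <<'E'
from h import *
np.set_printoptions(precision=4,suppress=True)
for k in range(2):
    s=r.observe();im=r.grab_frame("wrist");print(s["tool_pos"],s["qvel"],s["time_s"])
for p in blue(im): print(p,onz(*wray(p,s),.095))
E
```

```text
[ 0.5164 -0.0239  0.2564] [ 0.0734 -0.02    0.0223  0.04   -0.0067  0.1542] 1.7
[ 0.5147 -0.0204  0.2562] [ 0.0699 -0.0268  0.055   0.0638  0.0386  0.0595] 1.75
[265 133] [ 0.4553 -0.0209  0.095 ]
[418 134] [0.4771 0.1147 0.095 ]
[495 143] [0.4953 0.203  0.095 ]
[489 213] [0.567  0.1923 0.095 ]
[469 305] [0.6747 0.1721 0.095 ]
[345 321] [0.6541 0.024  0.095 ]
[268 322] [ 0.6389 -0.0544  0.095 ]
```

The settled wrist frame agrees with the fixed cameras: the earlier offset was motion. The handle is at about (0.541, -0.0745).

>>> servo_tool(
  increments=[
    [0.62,-20,-26,0,0],
    [0.62,-20,-26,0,0],
    [0.62,0,0,40,0],
    [0.62,0,0,40,0],
    [0.62,0,0,30,0],
    [0.62,0,0,0,0],
    [0.62,0,0,0,0],
  ],
)

```text
time_s: 2.68
tool_pos: [0.5422, -0.0727, 0.1472]
tool_rot: [0.0, 0.089, 0.996, 0.0]
ft_force: [-0.7, -0.5, 0.2]
finger_gap: 0.385
grasp_force: 0.0
```

Run:
```python
from h import *
s=r.observe();print(s["time_s"],s["tool_pos"],s["qvel"].round(3))
cv2.imwrite("pics/w2.png",r.grab_frame("wrist")[:,:,::-1])
```

```text
2.675 [ 0.54221041 -0.07270137  0.14720188] [-0.003 -0.014 -0.018 -0.    -0.007  0.   ]
```

View pics/w2.png

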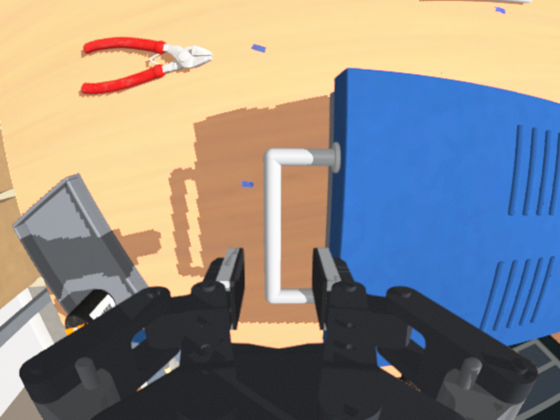

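The wrist view shows the bar at column 272, between the fingers (about 240 and 318), with its posts at rows 157 and 297. I'll descend and pinch it.

>>> servo_tool(
  increments=[
    [0.62,0,-1,25,0],
    [0.62,0,-1,25,0],
    [0.62,0,0,12,0],
    [0.62,0,0,0,0],
    [0.95,0,0,0,0],
    [0.95,0,0,0,0],
    [0.95,0,0,0,0],
  ],
  squeeze=40,
)

```text
time_s: 3.6
tool_pos: [0.5422, -0.0764, 0.0855]
tool_rot: [0.001, 0.089, 0.996, -0.001]
ft_force: [-1.7, -4.8, 4.6]
finger_gap: 0.099
grasp_force: 39.2
```

>>> servo_tool(
  increments=[
    [0.95,0,4.6,-39.9,0],
    [0.95,0,10.3,-38.2,0],
    [0.95,0,16,-36.2,0],
    [0.95,0,21.2,-33.5,0],
    [0.95,0,25.9,-29.9,0],
    [0.95,0,30.2,-25.7,0],
  ],
)

```text
time_s: 4.35
tool_pos: [0.5612, 0.0279, 0.2911]
tool_rot: [0.002, 0.09, 0.996, -0.004]
ft_force: [1.1, -8.2, 5.2]
finger_gap: 0.095
grasp_force: 38.9
```

>>> servo_tool(
  increments=[
    [0.95,0,33.6,-20.8,0],
    [0.95,0,36.4,-15.7,0],
    [0.95,0,38.3,-10,0],
    [0.95,0,39.4,-4.2,0],
    [0.95,0,39.5,1.8,0],
    [0.95,0,28.6,5,0],
    [0.95,0,15.3,4.1,0],
    [0.95,0,4,1.5,0],
    [0.95,0,0,0,0],
  ],
)

```text
time_s: 5.48
tool_pos: [0.6041, 0.2637, 0.328]
tool_rot: [0.003, 0.089, 0.996, 0.002]
ft_force: [3.7, 1.4, 6.2]
finger_gap: 0.097
grasp_force: 42.4
```

>>> servo_tool(
  increments=[
    [0.65,0,0,0,0],
    [0.65,0,0,0,0],
    [0.65,0,0,-30,0],
    [0.65,0,0,-40,0],
    [0.65,20,-50,0,0.18],
    [0.65,20,-50,0,0.18],
  ],
)

```text
time_s: 6.22
tool_pos: [0.537, 0.1759, 0.3955]
tool_rot: [-0.0, 0.269, 0.963, -0.0]
ft_force: [-0.5, -1.3, 0.3]
finger_gap: 0.346
grasp_force: 0.0
```

Run:
```python
from h import *
s=r.observe();print(s["time_s"],s["tool_pos"],s["tool_rot"],s["ft_force"])
a=r.grab_frame("scene")[:,:,::-1];b=r.grab_frame("side")[:,:,::-1]
cv2.imwrite("pics/scene2.png",a);cv2.imwrite("pics/side2.png",b)
c=lambda im,x,y,w,h,s:cv2.resize(im[y:y+h,x:x+w],None,fx=s,fy=s,interpolation=cv2.INTER_CUBIC)
cv2.imwrite("pics/crop2.png",np.hstack([c(a,230,100,100,150,4),c(b,257,110,100,150,4)]))
```

```text
6.225 [0.53696274 0.17592699 0.39546295] [-4.11159729e-04  2.68891492e-01  9.63170307e-01 -3.95557815e-04] [-0.53411436 -1.29983224  0.32819551]
```

View pics/crop2.png

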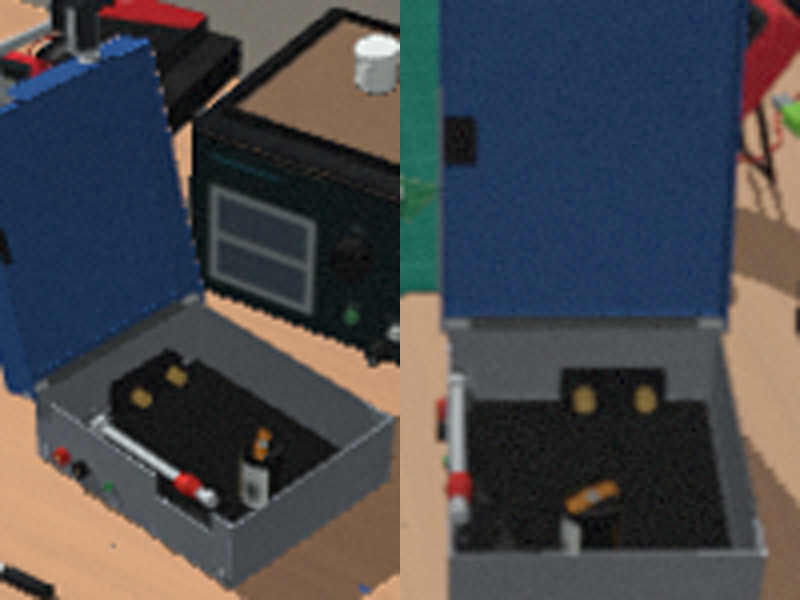

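The hood lies back against its stop with the socket visible at side (272,145). The red grip is at scene (277,221) and side (271.5,232), and the pack top is at scene (295,212) and side (305,234).

```bash
cat >> h.py <<'E'
O=np.array([.5685,.077]);Y=-.179
def box(p):
    d=np.array(p[:2])-O;return np.r_[d[0]*np.cos(Y)+d[1]*np.sin(Y),-d[0]*np.sin(Y)+d[1]*np.cos(Y),p[2:]]*1000
E
python3 - <<'E'
from h import *
np.set_printoptions(precision=4,suppress=True)
for n,a,b in(("grip",(277,221),(271.5,231.8)),("pack",(295.3,212),(305.3,234))):
    x,e=tri(ray("scene",a),ray("side",b));print(n,x,box(x),e)
for n in("scene","side"):
    im=cv2.imread(f"pics/{n}2.png");m=cv2.inRange(cv2.cvtColor(im,cv2.COLOR_BGR2HSV),(0,150,100),(6,255,255))
    c=cv2.connectedComponentsWithStats(m)
    for st,ce in zip(c[2][1:],c[3][1:]):
        if st[4]>8: print(n,st[4],ce,box(onz(*ray(n,ce),.073)))
s=r.observe();print(box(s["tool_pos"]))
print("front-left corner", box(onz(*ray("scene",(239.5,196)),.068)))
for p in[(239.5,197),(288,231),(327.5,204)]:print(box(onz(*ray("scene",p),.068)))
for p in[(370,247),(349,247.5),(448-400,0)]:pass
E
```

```text
grip [0.4764 0.0339 0.0728] [-82.9896 -58.8368  72.7924] [np.float64(0.0003718385763265433), np.float64(0.00037183857632641014)]
pack [0.5538 0.0201 0.0629] [ -4.3333 -58.6138  62.9131] [np.float64(0.0013392424172045372), np.float64(0.0013392424172046966)]
scene 15 [139.3333 113.4667] [-20.3035 769.6787  73.    ]
scene 14 [155.6429 124.8571] [-24.0693 653.5912  73.    ]
scene 9 [159.7778 125.2222] [-14.4642 640.4242  73.    ]
scene 14 [165.1429 131.5   ] [-26.1866 589.2978  73.    ]
scene 33 [144.5152 140.3333] [-114.7393  591.8984   73.    ]
scene 30 [166.0333 157.    ] [-121.5185  449.523    73.    ]
scene 31 [213.3548 160.9677] [-19.8687 315.8242  73.    ]
scene 21 [415.7143 178.9524] [ 387.9759 -229.9926   73.    ]
scene 14 [335.  190.5] [152.3167 -84.0102  73.    ]
scene 9 [245.1111 213.4444] [-127.3215   33.6872   73.    ]
scene 25 [276.2  220.32] [-82.3848 -54.7062  73.    ]
scene 85 [327.7765 280.9765] [-154.9249 -321.0928   73.    ]
scene 80 [319.2   287.175] [-186.9685 -319.5784   73.    ]
side 324 [116.7222   5.1019] [-882.0512 1773.2925   73.    ]
side 38 [167.1579   3.05
[... 1167 characters left out ...]

side 26 [133.3846 110.4231] [-531.9698  554.3716   73.    ]
side 13 [135.9231 119.0769] [-510.8773  493.7979   73.    ]
side 16 [144.5    124.6875] [-476.3951  456.5547   73.    ]
side 26 [271.4615 230.5   ] [-83.1423 -55.0118  73.    ]
side 52 [387.7692 242.6538] [181.0477 -99.9176  73.    ]
side 15 [500.  268.4] [ 408.0717 -184.7661   73.    ]
side 112 [484.7768 279.8036] [ 362.5015 -217.4912   73.    ]
side 137 [243.9708 330.2555] [-136.9762 -337.2082   73.    ]
side 134 [260.806  330.6567] [-105.7824 -338.7032   73.    ]
[-52.4026  88.5104 395.6968]
front-left corner [-79.4665 113.655   68.    ]
[-82.815  109.8725  68.    ]
[ -86.9634 -108.4967   68.    ]
[  88.9707 -107.9761   68.    ]
```

The frame checks out to about 1 mm. Next I'll turn a quarter and move over the rod grip.

>>> servo_tool(
  increments=[
    [0.6,0,0,0,0.173],
    [0.6,0,0,0,0.173],
    [0.6,0,0,0,0.173],
    [0.6,0,0,0,0.173],
    [0.6,0,0,0,0.173],
    [0.6,0,0,0,0.173],
    [0.6,0,0,0,0.173],
    [0.6,-49,-10,0,0],
    [0.6,-49,-10,30,0],
    [0.6,-49,-11,30,0],
  ],
)

```text
time_s: 7.58
tool_pos: [0.4806, 0.0371, 0.3352]
tool_rot: [0.0, 0.767, 0.642, 0.0]
ft_force: [0.7, -1.0, -0.4]
finger_gap: 0.399
grasp_force: 0.0
```

>>> servo_tool(
  increments=[
    [0.6,0,0,50,0],
    [0.6,0,0,50,0],
    [0.6,0,0,50,0],
    [0.6,0,0,35,0],
    [0.6,0,0,0,0],
    [0.6,0,0,0,0],
  ],
)

```text
time_s: 8.32
tool_pos: [0.4819, 0.038, 0.1519]
tool_rot: [0.0, 0.767, 0.641, 0.001]
ft_force: [0.7, 0.2, -0.5]
finger_gap: 0.401
grasp_force: 0.0
```

Run:
```python
from h import *
s=r.observe();print(s["time_s"],box(s["tool_pos"]),s["tool_rot"],s["ft_force"],s["finger_gap"])
cv2.imwrite("pics/w3.png",r.grab_frame("wrist")[:,:,::-1])
```

```text
8.325 [-78.23246694 -53.77118782 151.87427127] [3.15942208e-04 7.67373552e-01 6.41200010e-01 5.27248415e-04] [ 0.72514039  0.18714347 -0.46835801] 0.4011639623408073
```

View pics/w3.png

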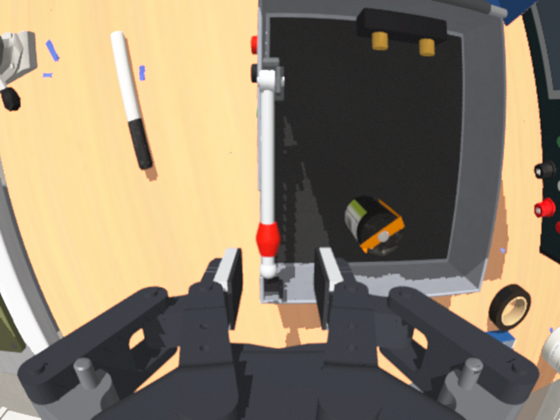

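The wrist view shows the red grip at (268,238), the rod running up to its pivot at (267,78), and the pack top around (383,237) between its orange strip and terminal.

Run:
```python
from h import *
s=r.observe();print(box(s["tool_pos"]))
for p,z in(((268,238),.073),((267,78),.073),((383,237),.069),((374,212),.069)):print(p,box(onz(*wray(p,s),z)))
```

```text
[-77.78712628 -53.69292746 152.4473868 ]
(268, 238) [-84.0983178 -59.4629018  73.       ]
(267, 78) [-84.2690272   40.57917592  73.        ]
(383, 237) [ -6.10022029 -60.95771712  69.        ]
(374, 212) [-14.18742375 -43.28353653  69.        ]
```

>>> servo_tool(
  increments=[
    [0.6,-5,-6,0,0],
    [0.6,0,0,25,0],
    [0.6,0,0,25,0],
    [0.6,0,0,22,0],
    [0.6,0,0,0,0],
    [0.6,0,0,0,0],
  ],
)

```text
time_s: 9.12
tool_pos: [0.4748, 0.0339, 0.0802]
tool_rot: [0.001, 0.767, 0.641, 0.001]
ft_force: [0.3, -0.7, 0.3]
finger_gap: 0.4
grasp_force: 0.0
```

>>> servo_tool(
  increments=[
    [0.9,0,0,0,0],
    [0.9,0,0,0,0],
    [0.9,0,0,0,0],
  ],
  squeeze=25,
)

```text
time_s: 9.5
tool_pos: [0.4746, 0.0341, 0.08]
tool_rot: [0.0, 0.767, 0.641, 0.001]
ft_force: [-0.9, 0.8, 6.7]
finger_gap: 0.158
grasp_force: 24.4
```

Run:
```python
from h import *
s=r.observe();print(s["time_s"],box(s["tool_pos"]),s["ft_force"],s["finger_gap"]*85)
a=np.r_[np.arange(0,1.93,.16),1.93];y=40-98*np.cos(a);z=73+98*np.sin(a)
print(np.c_[a[1:],np.diff(y),-np.diff(z)].round(1).tolist())
```

```text
9.5 [-84.79878335 -58.96609628  80.01179233] [-0.87908793  0.83943497  6.74415763] 13.424768845404383
[[0.2, 1.3, -15.6], [0.3, 3.7, -15.2], [0.5, 6.1, -14.4], [0.6, 8.3, -13.3], [0.8, 10.3, -11.8], [1.0, 12.1, -10.0], [1.1, 13.5, -7.9], [1.3, 14.6, -5.7], [1.4, 15.3, -3.3], [1.6, 15.6, -0.8], [1.8, 15.6, 1.7], [1.9, 15.1, 4.2], [1.9, 0.9, 0.3]]
```

>>> servo_tool(
  increments=[
    [0.9,1.3,0,-15.6,0],
    [0.9,3.7,0,-15.2,0],
    [0.9,6.1,0,-14.4,0],
    [0.9,8.3,0,-13.3,0],
    [0.9,10.3,0,-11.8,0],
    [0.9,12.1,0,-10,0],
    [0.9,13.5,0,-7.9,0],
    [0.9,14.6,0,-5.7,0],
    [0.9,15.3,0,-3.3,0],
    [0.9,15.6,0,-0.8,0],
    [0.9,15.6,0,1.7,0],
    [0.9,14,0,4,0],
  ],
)

```text
time_s: 11.0
tool_pos: [0.4973, 0.1636, 0.1708]
tool_rot: [-0.0, 0.767, 0.641, -0.0]
ft_force: [0.5, -0.4, -0.2]
finger_gap: 0.101
grasp_force: 0.0
```

>>> servo_tool(
  increments=[
    [0.9,1,0,0,0],
    [0.9,0,0,0,0],
    [0.6,0,0,0,0],
    [0.6,0,0,0,0],
    [0.6,0,0,0,0],
  ],
)

```text
time_s: 11.62
tool_pos: [0.4976, 0.163, 0.1714]
tool_rot: [0.0, 0.768, 0.641, 0.0]
ft_force: [-0.2, -0.2, 0.0]
finger_gap: 0.402
grasp_force: 0.0
```

>>> servo_tool(
  increments=[
    [0.6,0,0,-30,0],
    [0.6,0,0,-50,0],
    [0.6,0,0,-60,0],
    [0.6,0,0,-60,0],
    [0.65,0,0,0,-0.174],
    [0.65,0,0,0,-0.175],
    [0.65,0,0,0,-0.175],
    [0.65,0,0,0,0],
  ],
)

```text
time_s: 12.62
tool_pos: [0.4974, 0.1631, 0.3714]
tool_rot: [0.0, 0.576, 0.817, 0.0]
ft_force: [-0.2, 0.3, 0.5]
finger_gap: 0.351
grasp_force: 0.0
```

Run:
```python
from h import *
s=r.observe();print(s["time_s"],box(s["tool_pos"]),s["ft_force"],s["finger_gap"]*85,s["joint_pos"])
a=r.grab_frame("scene")[:,:,::-1];b=r.grab_frame("side")[:,:,::-1]
c=lambda im,x,y,w,h,s:cv2.resize(im[y:y+h,x:x+w],None,fx=s,fy=s,interpolation=cv2.INTER_CUBIC)
cv2.imwrite("pics/crop3.png",np.hstack([c(a,220,90,120,150,3),c(b,237,110,120,150,3)]))
```

```text
12.625 [-85.30542419  72.11155934 371.38493481] [-0.19126946  0.31383209  0.54977941] 29.873660562154466 [ 2.36264091e-01  1.64666803e-01  1.41374613e+00 -3.30651353e-05
  1.56308111e+00 -1.06618741e-01]
```

View pics/crop3.png

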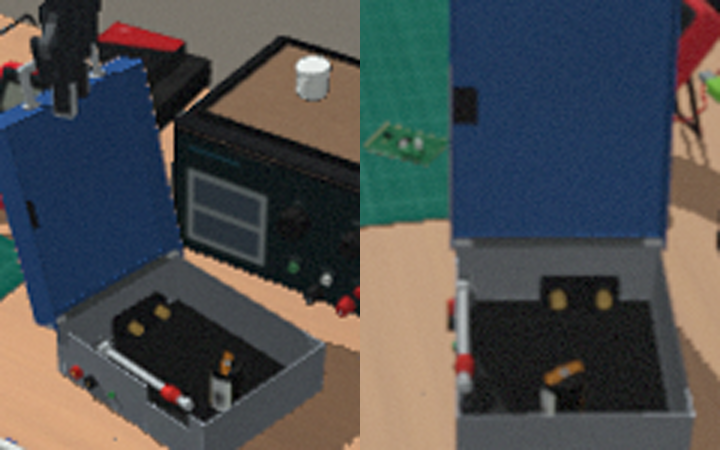

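The rod slipped and is back on the rim (scene crop around (150,375)). The gap closed to 10 %, so I probably pinched off the barrel's middle. I'll measure the red grip by mask.

```bash
cat >> h.py <<'E'
def red(im,x0,y0,x1,y1):
    m=cv2.inRange(cv2.cvtColor(im,cv2.COLOR_RGB2HSV),(0,150,60),(8,255,255))|cv2.inRange(cv2.cvtColor(im,cv2.COLOR_RGB2HSV),(172,150,60),(180,255,255))
    m[:y0]=0;m[y1:]=0;m[:,:x0]=0;m[:,x1:]=0
    v,u=np.nonzero(m);return (u.min(),u.max()+1,v.min(),v.max()+1,len(u),u.mean(),v.mean())
E
python3 - <<'E'
from h import *
s=r.observe();s=dict(s);im=cv2.imread("pics/w3.png")[:,:,::-1]
R0=rot(np.array([3.159e-4,.76737,.6412,5.27e-4]))
s["tool_rot"]=np.array([3.159e-4,.76737,.6412,5.27e-4]);s["tool_pos"]=np.array([.4819,.038,.1519])
q=red(im,240,200,300,270);print(q)
u=(q[0]+q[1])/2
for v in(q[2],(q[2]+q[3])/2,q[3]):print(box(onz(*wray((u,v),s),.073)))
E
```

```text
(np.int64(256), np.int64(281), np.int64(221), np.int64(257), 686, np.float64(267.94897959183675), np.float64(239.09620991253644))
[-84.26417747 -47.90128788  73.        ]
[-84.36262901 -60.0022006   73.        ]
[-84.4777742  -72.60422287  73.        ]
```

>>> servo_tool(
  increments=[
    [0.6,0,0,0,0.174],
    [0.6,0,0,0,0.175],
    [0.6,0,0,0,0.175],
    [0.6,-45,0,0,0],
    [0.6,-45,0,30,0],
    [0.6,-30,0,50,0],
    [0.6,0,0,60,0],
    [0.6,0,0,60,0],
    [0.6,0,0,20,0],
    [0.6,0,0,0,0],
    [0.6,0,0,0,0],
    [0.6,0,0,0,0],
  ],
  squeeze=60,
)

```text
time_s: 14.22
tool_pos: [0.4775, 0.0453, 0.1528]
tool_rot: [0.001, 0.768, 0.641, 0.001]
ft_force: [-0.4, -1.2, 0.4]
finger_gap: 0.399
grasp_force: 0.0
```

Run:
```python
from h import *
s=r.observe();im=r.grab_frame("wrist");print(s["time_s"],box(s["tool_pos"]),s["tool_rot"],s["qvel"].round(3))
cv2.imwrite("pics/w4.png",im[:,:,::-1])
q=red(im,240,200,300,300);print(q)
u=(q[0]+q[1])/2
for v in(q[2],(q[2]+q[3])/2,q[3]):print(box(onz(*wray((u,v),s),.073)))
```

```text
14.225 [-83.90527392 -47.38026806 152.81663524] [0.0010853  0.7676076  0.64091782 0.00132133] [ 0.002 -0.005  0.007  0.002 -0.001 -0.001]
(np.int64(265), np.int64(289), np.int64(230), np.int64(265), 657, np.float64(276.4840182648402), np.float64(247.81278538812785))
[-84.37394506 -47.8393726   73.        ]
[-84.38735554 -59.87436953  73.        ]
[-84.40250425 -72.43257796  73.        ]
```

>>> servo_tool(
  increments=[
    [0.6,-11,0,0,0],
    [0.6,0,0,35,0],
    [0.6,0,0,30,0],
    [0.6,0,0,9.5,0],
    [0.6,0,0,0,0],
    [0.9,0,0,0,0],
    [0.9,0,0,0,0],
    [0.9,0,0,0,0],
    [0.9,0,0,0,0],
  ],
  squeeze=60,
)

```text
time_s: 15.4
tool_pos: [0.4746, 0.0344, 0.0777]
tool_rot: [0.001, 0.767, 0.641, 0.001]
ft_force: [-2.3, -0.5, 6.6]
finger_gap: 0.144
grasp_force: 58.6
```

>>> servo_tool(
  increments=[
    [0.9,0.3,0,-7.8,0],
    [0.9,0.9,0,-7.8,0],
  ],
)

```text
time_s: 15.65
tool_pos: [0.4747, 0.0355, 0.0928]
tool_rot: [0.0, 0.767, 0.641, 0.0]
ft_force: [1.4, 0.1, -2.6]
finger_gap: 0.145
grasp_force: 58.4
```

Run:
```python
from h import *
s=r.observe();print(s["time_s"],box(s["tool_pos"]),s["ft_force"],s["finger_gap"]*85,s["grasp_force"])
```

```text
15.65 [-84.915716   -57.529957    92.82399866] [ 1.39527665  0.0640284  -2.57990671] 12.316309517827976 58.360671401023865
```

>>> servo_tool(
  increments=[
    [0.9,1.6,0,-7.7,0],
    [0.9,2.2,0,-7.5,0],
    [0.9,2.8,0,-7.3,0],
  ],
)

```text
time_s: 16.02
tool_pos: [0.476, 0.0426, 0.1155]
tool_rot: [0.0, 0.767, 0.641, 0.001]
ft_force: [1.3, 1.7, -2.6]
finger_gap: 0.138
grasp_force: 58.4
```

>>> servo_tool(
  increments=[
    [0.9,3.3,0,-7.1,0],
    [0.9,3.9,0,-6.8,0],
  ],
)

```text
time_s: 16.27
tool_pos: [0.4773, 0.05, 0.1293]
tool_rot: [-0.0, 0.768, 0.641, 0.001]
ft_force: [1.0, 2.6, -2.9]
finger_gap: 0.135
grasp_force: 58.4
```

>>> servo_tool(
  increments=[
    [0.9,4.4,0,-6.4,0],
    [0.9,4.9,0,-6.1,0],
  ],
)

```text
time_s: 16.52
tool_pos: [0.4782, 0.0589, 0.1418]
tool_rot: [-0.0, 0.768, 0.641, -0.0]
ft_force: [-0.8, -0.7, 0.6]
finger_gap: 0.101
grasp_force: 0.0
```

The inward radial force and shrinking gap show the pads creeping outward off the barrel. I'll re-pinch with the pads nearer the pivot and watch the red grip relative to the tool during the lift.

>>> servo_tool(
  increments=[
    [0.6,0,0,0,0],
    [0.6,-12,0,0,0],
    [0.6,-12,0,0,0],
    [0.6,0,0,20,0],
    [0.6,0,0,25,0],
    [0.6,0,0,18.5,0],
    [0.6,0,0,0,0],
    [0.6,0,0,0,0],
  ],
  squeeze=60,
)

```text
time_s: 17.52
tool_pos: [0.4744, 0.0341, 0.0781]
tool_rot: [0.0, 0.768, 0.641, 0.0]
ft_force: [0.4, -0.6, -0.5]
finger_gap: 0.401
grasp_force: 0.0
```

```bash
cat >> h.py <<'E'
def shot(name):
    s=r.observe();im=r.grab_frame("wrist");cv2.imwrite(f"pics/{name}.png",im[:,:,::-1])
    print(s["time_s"],box(s["tool_pos"]).round(1),s["ft_force"].round(1),s["wrist_torque"].round(2),round(s["finger_gap"]*85,1),s["grasp_force"])
    try: print(np.round(red(im,250,150,306,330),1))
    except Exception as e: print("no red")
    return s,im
E
python3 -c "
from h import *
shot('g0')"
```

```text
17.525 [-85.  -58.9  78.1] [ 0.4 -0.6 -0.5] [-0.   -0.04 -0.01] 34.1 0.0
[ 260.   297.   260.   313.  1466.   278.3  287.1]
```

>>> servo_tool(
  increments=[
    [0.97,0,0,0,0],
    [0.97,0,0,0,0],
    [0.97,0,0,0,0],
    [0.97,0,0,0,0],
  ],
)

```text
time_s: 18.08
tool_pos: [0.4746, 0.0346, 0.0785]
tool_rot: [0.001, 0.767, 0.641, 0.0]
ft_force: [-1.6, -0.9, 7.4]
finger_gap: 0.144
grasp_force: 58.5
```

```bash
python3 -c "
from h import *
s,im=shot('g1')
cv2.imwrite('pics/g1c.png',np.hstack([cv2.resize(cv2.imread('pics/g0.png')[170:370,200:360],None,fx=2.5,fy=2.5),cv2.resize(cv2.imread('pics/g1.png')[170:370,200:360],None,fx=2.5,fy=2.5)]))"
```

```text
18.075 [-84.8 -58.4  78.5] [-1.6 -0.9  7.4] [-0.2   0.23 -0.03] 12.2 58.49939525127411
[ 263.   294.   261.   314.  1374.   277.9  287.8]
```

View pics/g1c.png

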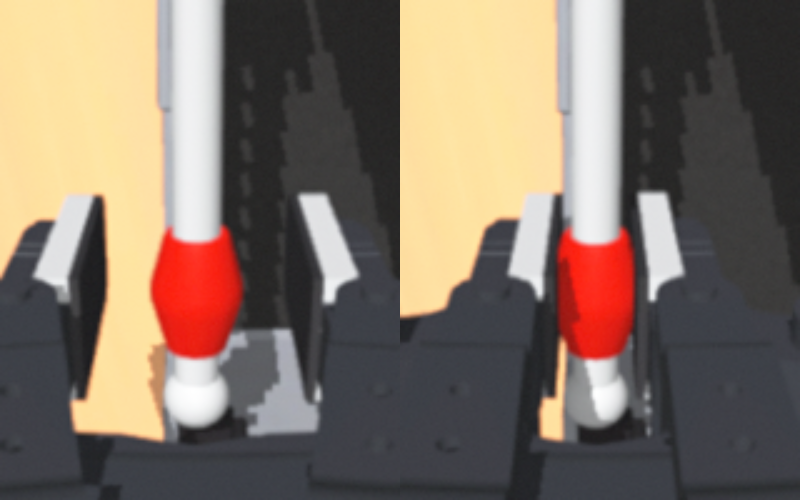

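The rod sits centred between the pads (barrel middle at row 285, exactly the grasp point), and the soft pads sink into the biconical barrel at 60 N. I'll drop to minimum squeeze and track the barrel while lifting.

>>> servo_tool(
  increments=[
    [0.97,0,0,0,0],
    [0.97,0.3,0,-7.8,0],
    [0.97,0.9,0,-7.8,0],
  ],
  squeeze=20,
)

```text
time_s: 18.5
tool_pos: [0.4747, 0.0358, 0.0938]
tool_rot: [0.0, 0.767, 0.641, 0.0]
ft_force: [1.5, -0.6, -1.6]
finger_gap: 0.147
grasp_force: 57.8
```

```bash
python3 -c "
from h import *
shot('g2')"
```

```text
18.5 [-84.9 -57.3  93.8] [ 1.5 -0.6 -1.6] [-0.28 -0.18  0.05] 12.5 57.83070981502533
[ 263.   294.   261.   314.  1448.   278.   287.2]
```

>>> servo_tool(
  increments=[
    [0.97,1.6,0,-7.7,0],
    [0.97,2.2,0,-7.5,0],
  ],
)

```text
time_s: 18.8
tool_pos: [0.4756, 0.0403, 0.1091]
tool_rot: [-0.0, 0.768, 0.641, 0.001]
ft_force: [2.8, 2.9, -3.7]
finger_gap: 0.144
grasp_force: 52.3
```

```bash
python3 -c "
from h import *
shot('g3')"
```

```text
18.8 [-84.9 -52.7 109.1] [ 2.8  2.9 -3.7] [ 0.27 -0.75  0.13] 12.3 52.30040788650513
[ 263.   294.   261.   312.  1384.   278.   286.3]
```

>>> servo_tool(
  increments=[
    [0.842,0,0,0,0],
    [0.842,0,0,0,0],
  ],
  squeeze=20,
)

```text
time_s: 19.1
tool_pos: [0.4754, 0.0398, 0.1087]
tool_rot: [0.0, 0.768, 0.641, 0.0]
ft_force: [1.7, 0.2, 0.1]
finger_gap: 0.159
grasp_force: 25.3
```

```bash
python3 -c "
from h import *
shot('g4')"
```

```text
19.1 [-85.  -53.2 108.7] [1.7 0.2 0.1] [ 0.18 -0.17  0.01] 13.5 25.342643558979034
[ 262.   294.   258.   308.  1336.   278.1  283.1]
```

>>> servo_tool(
  increments=[
    [0.842,2.8,0,-7.3,0],
    [0.842,3.3,0,-7.1,0],
  ],
)

```text
time_s: 19.4
tool_pos: [0.4763, 0.045, 0.1235]
tool_rot: [0.001, 0.767, 0.641, -0.001]
ft_force: [2.7, -1.7, -0.3]
finger_gap: 0.162
grasp_force: 25.6
```

```bash
python3 -c "
from h import *
shot('g5')"
```

```text
19.4 [-85.  -47.9 123.5] [ 2.7 -1.7 -0.3] [-0.54 -0.36 -0.04] 13.7 25.579421818256378
[ 262.   295.   260.   309.  1372.   278.2  284.4]
```

Easing the clamp to about 25 N freed the rod to turn. I'll continue.

>>> servo_tool(
  increments=[
    [0.84,3.9,0,-6.8,0],
    [0.84,4.4,0,-6.4,0],
    [0.84,0,0,0,0],
  ],
)

```text
time_s: 19.82
tool_pos: [0.478, 0.0539, 0.1369]
tool_rot: [0.001, 0.767, 0.641, 0.0]
ft_force: [2.0, -4.0, 0.8]
finger_gap: 0.166
grasp_force: 22.9
```

```bash
python3 -c "
from h import *
shot('g6')"
```

```text
19.825 [-85.  -38.9 136.9] [ 2.  -4.   0.8] [-0.84 -0.26 -0.04] 14.1 22.854942977428436
[ 262.   295.   265.   314.  1375.   278.2  288.9]
```

>>> servo_tool(
  increments=[
    [0.84,4.9,0,-6.1,0],
    [0.84,5.4,0,-5.6,0],
    [0.84,0,0,0,0],
  ],
)

```text
time_s: 20.25
tool_pos: [0.4799, 0.0646, 0.1481]
tool_rot: [-0.0, 0.767, 0.641, 0.001]
ft_force: [2.1, -2.2, 0.9]
finger_gap: 0.16
grasp_force: 18.3
```

```bash
python3 -c "
from h import *
shot('g7')"
```

```text
20.25 [-85.  -28.  148.1] [ 2.1 -2.2  0.9] [-0.34 -0.41  0.02] 13.6 18.329319655895233
[ 262.   295.   271.   320.  1337.   278.2  294.2]
```

The barrel has drifted about 3 mm outward relative to the pads (centroid row 287 to 294), so I'll shift the tool outward to recentre it and go on.

>>> servo_tool(
  increments=[
    [0.843,-1,0,-2,0],
    [0.843,-1,0,-1.5,0],
    [0.843,0,0,0,0],
  ],
)

```text
time_s: 20.68
tool_pos: [0.4798, 0.0642, 0.1506]
tool_rot: [-0.002, 0.768, 0.641, 0.002]
ft_force: [4.9, 6.1, -5.3]
finger_gap: 0.163
grasp_force: 20.4
```

```bash
python3 -c "
from h import *
shot('g8')"
```

```text
20.675 [-85.  -28.4 150.6] [ 4.9  6.1 -5.3] [ 1.01 -0.89  0.01] 13.9 20.382408499717712
[ 263.   294.   267.   316.  1305.   278.3  290.5]
```

>>> servo_tool(
  increments=[
    [0.843,5.6,0,-5.4,0],
    [0.843,0,0,0,0],
  ],
)

```text
time_s: 20.98
tool_pos: [0.4806, 0.0689, 0.1564]
tool_rot: [-0.001, 0.768, 0.641, 0.001]
ft_force: [5.1, 3.3, -5.9]
finger_gap: 0.16
grasp_force: 20.2
```

```bash
python3 -c "
from h import *
shot('g9')
cv2.imwrite('pics/g9c.png',np.hstack([cv2.resize(cv2.imread('pics/g5.png')[170:370,200:360],None,fx=2.5,fy=2.5),cv2.resize(cv2.imread('pics/g9.png')[170:370,200:360],None,fx=2.5,fy=2.5)]))"
```

```text
20.975 [-85.  -23.6 156.4] [ 5.1  3.3 -5.9] [ 0.59 -0.79  0.04] 13.6 20.228339731693268
[ 263.   294.   267.   315.  1288.   278.3  289.8]
```

View pics/g9c.png

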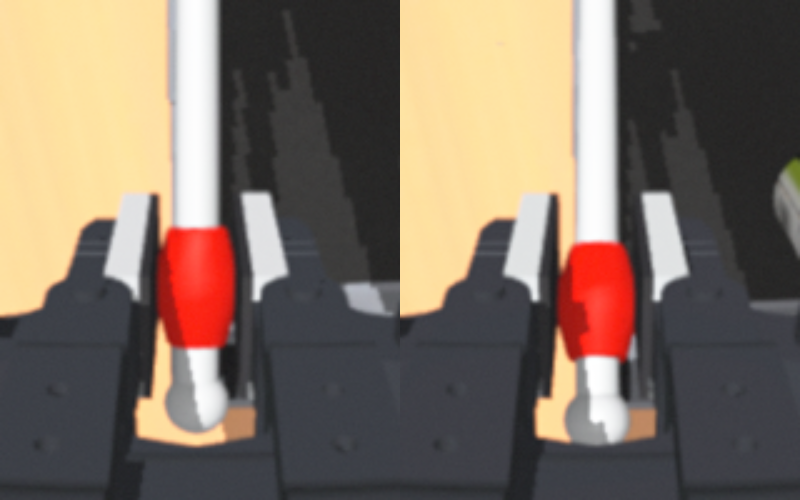

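Run:
```python
from h import *
np.set_printoptions(precision=1,suppress=True)
s=r.observe();q={}
for n in("scene","side"):
    im=r.grab_frame(n);cv2.imwrite(f"pics/{n}5.png",im[:,:,::-1]);c=r.camera_info(n)
    P=s["tool_pos"]+[0,0,-.006];v=rot(c["orientation"]).inv().apply(P-c["origin"])
    u0=c["K"][0,2]-c["K"][0,0]*v[0]/v[2];v0=c["K"][1,2]+c["K"][1,1]*v[1]/v[2]
    try:
        q[n]=red(im,int(u0)-14,int(v0)-14,int(u0)+14,int(v0)+14);print(n,u0,v0,np.array(q[n]))
    except Exception as e: print(n,u0,v0,"none")
if len(q)==2:
    x,e=tri(*[ray(n,(q[n][5]+.5,q[n][6]+.5)) for n in q]);print(box(x),e)
for n in q:
    o,d=ray(n,(q[n][5]+.5,q[n][6]+.5));A=np.r_[O-83.5e-3*np.array([np.cos(Y),np.sin(Y)]),0];nx=np.array([np.cos(Y),np.sin(Y),0])
    print(n,box(o+d*((A-o)@nx)/(d@nx)))
```

```text
scene 268.0930857401622 195.83044480297963 [270.  273.  196.  203.   13.  270.6 199.1]
side 270.563762549668 195.80729443026314 none
scene [-83.5 -34.7 141.7]
```

The scene view puts the rod at about 0.75 rad, so the barrel slips tangentially at light grip. Firm moves with brief easing worked better earlier, so I'll alternate those.

>>> servo_tool(
  increments=[
    [0.97,1,0,1.5,0],
    [0.97,0,0,0,0],
    [0.97,5.5,0,-5.3,0],
    [0.97,5.9,0,-5,0],
    [0.97,0,0,0,0],
  ],
  squeeze=55,
)

```text
time_s: 21.75
tool_pos: [0.4809, 0.0803, 0.1655]
tool_rot: [-0.001, 0.767, 0.641, -0.001]
ft_force: [-0.0, 0.6, -0.3]
finger_gap: 0.031
grasp_force: 0.0
```

```bash
cat >> h.py <<'E'
def sc():
    s=r.observe();im=r.grab_frame("scene");c=r.camera_info("scene");P=s["tool_pos"]+[0,0,-.006]
    v=rot(c["orientation"]).inv().apply(P-c["origin"]);u0=c["K"][0,2]-c["K"][0,0]*v[0]/v[2];v0=c["K"][1,2]+c["K"][1,1]*v[1]/v[2]
    try: q=red(im,int(u0)-14,int(v0)-14,int(u0)+14,int(v0)+16)
    except Exception: print("no red scene");return
    o,d=ray("scene",(q[5]+.5,q[6]+.5));nx=np.array([np.cos(Y),np.sin(Y),0]);A=np.r_[O,0]-.0835*nx
    b=box(o+d*((A-o)@nx)/(d@nx));print("scene red",q[4],b.round(1),"ang",round(np.arctan2(b[2]-73,40-b[1]),3))
E
python3 -c "
from h import *
shot('g10');sc()"
```

```text
21.75 [-86.7 -12.4 165.5] [-0.   0.6 -0.3] [0.05 0.01 0.03] 2.6 0.0
[275.  282.  274.  301.  182.  278.  287.1]
no red scene
```

The rod slipped out again. The best stretch was a firm grip over about 0.3 rad followed by easing, which released the twist without slip. I'll repeat with regular firm/ease cycles, starting a little deeper and farther out.

>>> servo_tool(
  increments=[
    [0.6,0,0,0,0],
    [0.6,-24,1,0,0],
    [0.6,-24,1,0,0],
    [0.6,0,0,40,0],
    [0.6,0,0,40,0],
    [0.6,0,0,8.5,0],
    [0.6,0,0,0,0],
    [0.6,0,0,0,0],
  ],
  squeeze=55,
)

```text
time_s: 22.85
tool_pos: [0.4769, 0.0321, 0.0783]
tool_rot: [0.001, 0.767, 0.641, 0.001]
ft_force: [-0.4, -0.1, 0.2]
finger_gap: 0.4
grasp_force: 0.0
```

```bash
python3 -c "
from h import *
shot('h0')"
```

```text
22.85 [-82.1 -60.5  78.3] [-0.4 -0.1  0.2] [ 0.01  0.   -0.03] 34.0 0.0
[ 253.   291.   257.   310.  1492.   271.6  283.9]
```

>>> servo_tool(
  increments=[
    [0.6,0,-2.7,1.5,0],
    [0.6,0,0,0,0],
    [0.97,0,0,0,0],
    [0.97,0,0,0,0],
    [0.97,0,0,0,0],
    [0.97,0.3,0,-7.8,0],
    [0.97,0.9,0,-7.8,0],
    [0.842,1.6,0,-7.7,0],
    [0.842,0,0,0,0],
    [0.842,0,0,0,0],
  ],
)

```text
time_s: 24.15
tool_pos: [0.4745, 0.0352, 0.0992]
tool_rot: [0.001, 0.767, 0.641, 0.001]
ft_force: [4.8, -2.9, -1.6]
finger_gap: 0.161
grasp_force: 29.5
```

```bash
python3 -c "
from h import *
shot('h1');sc()"
```

```text
24.15 [-85.1 -57.9  99.2] [ 4.8 -2.9 -1.6] [-0.36 -0.81 -0.  ] 13.7 29.484800398349762
[ 261.   296.   258.   312.  1625.   278.2  284.9]
scene red 3 [-83.5 -64.  104.9] ang 0.297
```

>>> servo_tool(
  increments=[
    [0.97,0,0,0,0],
    [0.97,2.2,0,-7.5,0],
    [0.97,2.8,0,-7.3,0],
    [0.842,3.3,0,-7.1,0],
    [0.842,0,0,0,0],
    [0.842,0,0,0,0],
  ],
)

```text
time_s: 25.0
tool_pos: [0.4759, 0.0432, 0.1208]
tool_rot: [0.001, 0.767, 0.641, 0.001]
ft_force: [4.4, -2.2, 1.1]
finger_gap: 0.157
grasp_force: 27.9
```

```bash
python3 -c "
from h import *
shot('h2');sc()"
```

```text
25.0 [-85.1 -49.7 120.8] [ 4.4 -2.2  1.1] [-0.49 -0.98  0.06] 13.4 27.86356508731842
[ 262.   295.   259.   311.  1524.   278.3  284.4]
scene red 5 [-83.5 -57.  115.8] ang 0.415
```

>>> servo_tool(
  increments=[
    [0.97,0,1,0,0],
    [0.97,3.9,0,-6.8,0],
    [0.97,4.4,0,-6.4,0],
    [0.842,4.9,0,-6.1,0],
    [0.842,0,0,0,0],
    [0.842,0,0,0,0],
  ],
)

```text
time_s: 25.85
tool_pos: [0.4783, 0.0557, 0.14]
tool_rot: [0.0, 0.767, 0.641, -0.0]
ft_force: [3.8, -3.7, 1.8]
finger_gap: 0.156
grasp_force: 27.1
```

```bash
python3 -c "
from h import *
shot('h3');sc()"
```

```text
25.85 [-85. -37. 140.] [ 3.8 -3.7  1.8] [-0.75 -0.62  0.01] 13.2 27.059942185878754
[ 262.   295.   263.   314.  1457.   278.3  287.7]
scene red 8 [-83.5 -46.7 131.6] ang 0.594
```

```bash
cat >> h.py <<'E'
def phi(row,b):
    H=r.camera_info("wrist")["hand_eye"];K=r.camera_info("wrist")["K"];t=(row+.5-K[1,2])/K[1,1]
    d=H[:3,:3]@np.array([0,-np.sin(t),-np.cos(t)]);o=H[:3,3]*1000
    oy,oz=b[0]+o[0]-40,b[1]-o[2]-73;dy,dz=d[0],-d[2]
    B=oy*dy+oz*dz;D=B*B-(oy**2+oz**2-98.**2)
    if D<0: return -B,"miss",np.sqrt(-D)
    l=-B+np.array([-1,1])*np.sqrt(D);return np.arctan2(oz+l*dz,-(oy+l*dy))
E
python3 - <<'E'
from h import *
np.set_printoptions(precision=3,suppress=True)
for n,row,b in(("g0",287.1,(-58.9,78.1)),("g3",286.3,(-52.7,109.1)),("g5",284.4,(-47.9,123.5)),("g6",288.9,(-38.9,136.9)),("g7",294.2,(-28,148.1)),("g9",289.8,(-23.6,156.4)),("h0",283.9,(-60.5,78.3)),("h1",284.9,(-57.9,99.2)),("h2",284.4,(-49.7,120.8)),("h3",287.7,(-37,140))):
    print(n,phi(row,b),"tool",np.arctan2(b[1]-5-73,40-b[0]))
E
```

```text
g0 [0.954 0.046] tool 0.0010111220012241518
g3 [0.625 0.37 ] tool 0.32369104355220546
g5 (np.float64(137.55609978243388), 'miss', np.float64(14.421517457468637)) tool 0.47765482660194314
g6 (np.float64(152.25472778892345), 'miss', np.float64(17.590183670451466)) tool 0.6412667025991141
g7 (np.float64(165.75491498262082), 'miss', np.float64(5.765097650460218)) tool 0.8006033636785821
g9 [0.705 0.312] tool 0.8892485590068208
h0 [0.93  0.051] tool 0.0029850657605742124
h1 [0.665 0.322] tool 0.21325481361060583
h2 (np.float64(134.32611106898548), 'miss', np.float64(16.426390210749858)) tool 0.44519785749214646
h3 (np.float64(156.2528579473631), 'miss', np.float64(12.777814247488678)) tool 0.677900489371794
```

```bash
cat >> h.py <<'E'
def proj(n,b):
    c=r.camera_info(n);w=np.r_[O+np.array([[np.cos(Y),-np.sin(Y)],[np.sin(Y),np.cos(Y)]])@np.array(b[:2])/1000,b[2]/1000]
    v=rot(c["orientation"]).inv().apply(w-c["origin"]);return np.array([c["K"][0,2]-c["K"][0,0]*v[0]/v[2],c["K"][1,2]+c["K"][1,1]*v[1]/v[2]])
def rodpt(p,rr): return (-84.5,40-rr*np.cos(p),73+rr*np.sin(p))
def redpx(n):
    im=r.grab_frame(n);h=cv2.cvtColor(im,cv2.COLOR_RGB2HSV)
    m=(cv2.inRange(h,(0,120,40),(9,255,255))|cv2.inRange(h,(172,120,40),(180,255,255)))
    u0,v0=proj(n,rodpt(.8,98)).astype(int);sub=m[v0-32:v0+45,u0-30:u0+30];v,u=np.nonzero(sub);return np.c_[u+u0-30,v+v0-32],im
E
python3 - <<'E'
from h import *
np.set_printoptions(precision=1,suppress=True)
for n in("scene","side"):
    p,im=redpx(n);cv2.imwrite(f"pics/{n}h3.png",im[:,:,::-1]);print(n,p.tolist())
    for f in(.45,.55,.65,.75):print(f,proj(n,rodpt(f,87)),proj(n,rodpt(f,98)),proj(n,rodpt(f,109)),"ball",proj(n,rodpt(f,120)))
E
```

```text
scene [[273, 201], [274, 201], [272, 202], [273, 202], [274, 202], [273, 204], [273, 205], [274, 205], [273, 206], [274, 206], [244, 212], [245, 212], [243, 213], [244, 213], [245, 213], [246, 213], [243, 214], [245, 214], [246, 214], [247, 214], [244, 215], [245, 215], [246, 215]]
0.45 [271.8 208.4] [274.1 208.7] [276.5 209. ] ball [278.9 209.3]
0.55 [270.8 205.8] [273.  205.7] [275.3 205.7] ball [277.5 205.6]
0.65 [269.6 203.1] [271.7 202.7] [273.8 202.3] ball [275.9 201.9]
0.75 [268.3 200.5] [270.2 199.8] [272.1 199. ] ball [274.  198.3]
side [[272, 205], [270, 206], [272, 206], [273, 206], [274, 206]]
0.45 [270.8 213.3] [270.9 214.4] [270.9 215.5] ball [271.  216.7]
0.55 [270.8 209.6] [270.9 210.2] [270.9 210.8] ball [270.9 211.4]
0.65 [270.8 205.8] [270.8 205.9] [270.9 206. ] ball [270.9 206. ]
0.75 [270.8 202.1] [270.8 201.6] [270.9 201.1] ball [270.9 200.6]
```

The rod is at about 0.65 rad and tracks the tool closely, so the cycling works. I'll continue.

>>> servo_tool(
  increments=[
    [0.97,0,1,0,0],
    [0.97,5,0,-6.2,0],
    [0.97,5.4,0,-5.7,0],
    [0.842,5.9,0,-5.2,0],
    [0.842,0,0,0,0],
    [0.842,0,0,0,0],
  ],
)

```text
time_s: 26.8
tool_pos: [0.4814, 0.0723, 0.1568]
tool_rot: [-0.001, 0.767, 0.641, -0.001]
ft_force: [0.5, -2.0, 0.7]
finger_gap: 0.158
grasp_force: 26.5
```

Run:
```python
from h import *
shot('h4');sc()
for n in("scene","side"):print(n,redpx(n)[0].tolist())
for f in(.75,.85,.95):print(f,proj("scene",rodpt(f,98)).round(1),proj("side",rodpt(f,98)).round(1))
```

```text
26.8 [-84.9 -20.2 156.8] [ 0.5 -2.   0.7] [-0.35 -0.12  0.11] 13.4 26.485140323638916
[ 262.   295.   268.   318.  1364.   278.1  291.6]
scene red 11 [-83.5 -30.6 144.8] ang 0.794
scene [[269, 194], [269, 195], [270, 195], [269, 196], [269, 197], [269, 198], [270, 198], [271, 198], [269, 199], [270, 199], [271, 199], [269, 200], [270, 200], [244, 212], [245, 212], [243, 213], [244, 213], [245, 213], [246, 213], [245, 214], [246, 214], [247, 214], [244, 215], [245, 215], [246, 215], [245, 216]]
side [[269, 200], [270, 200], [271, 200], [272, 200], [273, 200], [274, 200], [270, 201], [271, 201], [272, 201], [273, 201], [266, 210], [267, 210], [266, 211], [267, 211], [266, 212], [267, 212], [266, 213], [267, 213], [266, 214], [267, 214]]
0.75 [270.2 199.8] [270.8 201.6]
0.85 [268.5 196.9] [270.8 197.4]
0.95 [266.6 194.1] [270.8 193.2]
```

The lag is small so far (rod about 0.8 rad, tool about 0.9). I'll finish the rest of the swing in one quick sweep so the rod's momentum carries it past upright.

>>> servo_tool(
  increments=[
    [0.97,0,0,0,0],
    [0.97,28.5,0,-18.5,0],
    [0.97,36,0,-7.5,0],
    [0.97,30,0,3.5,0],
    [0.97,10,0,2.5,0],
    [0.97,0,0,0,0],
  ],
  squeeze=40,
)

```text
time_s: 27.75
tool_pos: [0.5004, 0.1752, 0.1767]
tool_rot: [-0.0, 0.767, 0.642, -0.001]
ft_force: [0.0, -0.1, 0.6]
finger_gap: 0.033
grasp_force: 0.0
```

Run:
```python
from h import *
shot('h5')
for n in("scene","side"):print(n,redpx(n)[0].tolist())
for f in(0,1.5,1.7,1.9):print(f,proj("scene",rodpt(f,98)).round(1),proj("side",rodpt(f,98)).round(1))
```

```text
27.75 [-84.5  84.5 176.7] [ 0.  -0.1  0.6] [-0.01  0.01 -0.02] 2.8 0.0
[263.  270.  208.  224.   98.  265.6 215.2]
scene [[244, 212], [245, 212], [243, 213], [244, 213], [245, 213], [246, 213], [243, 214], [245, 214], [246, 214], [247, 214], [244, 215], [245, 215], [246, 215], [275, 218], [276, 218], [277, 218], [274, 219], [275, 219], [276, 219], [277, 219], [278, 219], [279, 219], [273, 220], [274, 220], [275, 220], [276, 220], [277, 220], [278, 220], [279, 220], [280, 220], [273, 221], [274, 221], [275, 221], [276, 221], [277, 221], [278, 221], [279, 221], [280, 221], [274, 222], [275, 222], [276, 222], [277, 222], [278, 222], [275, 223], [276, 223], [277, 223], [278, 223], [277, 224], [278, 224]]
side [[266, 210], [267, 210], [266, 211], [267, 211], [266, 212], [267, 212], [266, 213], [267, 213], [266, 214], [267, 214], [271, 228], [272, 228], [273, 228], [270, 229], [271, 229], [272, 229], [273, 229], [274, 229], [269, 230], [270, 230], [271, 230], [272, 230], [273, 230], [274, 230], [269, 231], [270, 231], [271, 231], [272, 231], [273, 231], [274, 231], [269, 232], [270, 232], [271, 232], [272, 232], [273, 232], [274, 232], [275, 232], [269, 233], [270, 233], [271, 233], [272, 233], [273, 233], [274, 233], [269, 234], [273, 234], [274, 234], [274, 235]]
0 [276.5 221.2] [270.9 231.3]
1.5 [254.8 181.8] [270.6 174.3]
1.7 [250.3 179.1] [270.5 169.9]
1.9 [246.1 177.5] [270.4 167.1]
```

It slipped before upright and fell back. The lag always goes down and to the right across the pads, so I'll start with the barrel at the opposite corner of the pads (tool lower and farther right) and keep the firm/ease cycles throughout.

>>> servo_tool(
  increments=[
    [0.6,-50,0,0,0],
    [0.6,-50,0,0,0],
    [0.6,-50,0,20,0],
    [0.6,0,0,40,0],
    [0.6,0,0,31,0],
    [0.6,0,0,10.5,0],
    [0.6,0,0,0,0],
    [0.6,0,0,0,0],
  ],
  squeeze=60,
)

```text
time_s: 28.9
tool_pos: [0.4752, 0.0274, 0.0767]
tool_rot: [0.001, 0.767, 0.641, 0.001]
ft_force: [0.1, 0.3, 0.3]
finger_gap: 0.401
grasp_force: 0.0
```

```bash
python3 -c "
from h import *
shot('i0')"
```

```text
28.9 [-82.9 -65.4  76.7] [0.1 0.3 0.3] [-0.01  0.01  0.  ] 34.1 0.0
[ 255.   293.   247.   302.  1593.   273.6  274.9]
```

>>> servo_tool(
  increments=[
    [0.6,0,-1.9,2,0],
    [0.6,0,0,0,0],
    [0.97,0,0,0,0],
    [0.97,0,0,0,0],
    [0.97,0,0,0,0],
    [0.97,0.4,0,-8.9,0],
    [0.97,1.2,0,-8.8,0],
    [0.842,2,0,-8.7,0],
    [0.842,0,0,0,0],
    [0.842,0,0,0,0],
  ],
)

```text
time_s: 30.2
tool_pos: [0.4737, 0.0309, 0.1005]
tool_rot: [0.001, 0.767, 0.641, 0.0]
ft_force: [4.5, -3.8, -0.7]
finger_gap: 0.161
grasp_force: 29.7
```

>>> servo_tool(
  increments=[
    [0.97,0,0.5,0,0],
    [0.97,2.8,0,-8.5,0],
    [0.97,3.5,0,-8.2,0],
    [0.842,4.2,0,-7.8,0],
    [0.842,0,0,0,0],
    [0.842,0,0,0,0],
  ],
)

```text
time_s: 30.95
tool_pos: [0.4756, 0.0411, 0.1247]
tool_rot: [0.001, 0.767, 0.641, -0.0]
ft_force: [4.5, -4.9, 0.2]
finger_gap: 0.161
grasp_force: 27.5
```

>>> servo_tool(
  increments=[
    [0.97,0,0.5,0,0],
    [0.97,4.9,0,-7.4,0],
    [0.97,5.6,0,-7,0],
    [0.842,6.2,0,-6.4,0],
    [0.842,0,0,0,0],
    [0.842,0,0,0,0],
  ],
)

```text
time_s: 31.7
tool_pos: [0.4785, 0.057, 0.1457]
tool_rot: [0.001, 0.767, 0.642, -0.001]
ft_force: [1.4, -5.2, 3.1]
finger_gap: 0.16
grasp_force: 27.4
```

```bash
cat >> h.py <<'E'
def rd(fs):
    s,_=shot('k%d'%int(r.observe()["time_s"]*100))
    for n in("scene","side"):
        p=redpx(n)[0];p=p[p[:,0]>=(250 if n=="scene" else 268)];print(n,len(p),p.mean(0).round(1) if len(p) else "",p[:,1].min() if len(p) else "",p[:,1].max() if len(p) else "")
    for f in fs:print(f,proj("scene",rodpt(f,98)).round(1),proj("side",rodpt(f,98)).round(1))
E
python3 -c "
from h import *
rd([.6,.7,.8])"
```

```text
31.7 [-85.  -35.7 145.7] [ 1.4 -5.2  3.1] [-1.11 -0.43  0.09] 13.6 27.42577850818634
[ 262.   295.   256.   308.  1488.   278.2  280.8]
scene 8 [272.6 201. ] 198 203
side 1 [273. 207.] 207 207
0.6 [272.4 204.2] [270.9 208. ]
0.7 [270.9 201.3] [270.8 203.7]
0.8 [269.3 198.3] [270.8 199.5]
```

>>> servo_tool(
  increments=[
    [0.97,0,0,0,0],
    [0.97,5.5,0,-7.2,0],
    [0.97,6.2,0,-6.4,0],
    [0.842,6.9,0,-5.6,0],
    [0.842,0,0,0,0],
    [0.842,0,0,0,0],
  ],
)

```text
time_s: 32.6
tool_pos: [0.4822, 0.0775, 0.1643]
tool_rot: [-0.001, 0.767, 0.641, 0.001]
ft_force: [5.4, 2.0, -4.2]
finger_gap: 0.16
grasp_force: 24.7
```

```bash
python3 -c "
from h import *
rd([.8,.9,1.])"
```

```text
32.6 [-85.  -14.8 164.3] [ 5.4  2.  -4.2] [ 0.36 -0.92  0.12] 13.6 24.749518632888794
[ 263.   294.   266.   313.  1258.   278.3  288.5]
scene 18 [268.2 195.9] 193 198
side 15 [270.9 197.5] 196 199
0.8 [269.3 198.3] [270.8 199.5]
0.9 [267.6 195.5] [270.8 195.3]
1.0 [265.7 192.7] [270.8 191.2]
```

The swing angle is consistently about 0.85 of the arc I command, so the effective radius is nearer 112 mm and my direction has been running ahead of the rod. From here I'll step along the tangent at the measured rod angle.

>>> servo_tool(
  increments=[
    [0.97,0,0.8,0,0],
    [0.97,7.6,0,-5,0],
    [0.97,7.5,0,-5,0],
    [0.842,7.8,0,-4.5,0],
    [0.842,0,0,0,0],
  ],
)

```text
time_s: 33.38
tool_pos: [0.4865, 0.099, 0.1797]
tool_rot: [0.0, 0.767, 0.641, -0.0]
ft_force: [-0.4, -0.1, 0.1]
finger_gap: 0.159
grasp_force: 0.0
```

```bash
python3 -c "
from h import *
rd([.9,1.,1.1,1.2])"
```

```text
33.375 [-84.6   7.  179.7] [-0.4 -0.1  0.1] [-0.06  0.01  0.02] 13.5 0.0
[268.  288.  285.  312.  396.  277.7 298.9]
scene 37 [276.4 220.5] 217 224
side 38 [271.4 230.9] 228 235
0.9 [267.6 195.5] [270.8 195.3]
1.0 [265.7 192.7] [270.8 191.2]
1.1 [263.6 190.1] [270.7 187.3]
1.2 [261.5 187.7] [270.7 183.6]
```

Firm grip lost it sooner than easing, so twist friction drives the slip. I'll retry with a very light, position-limited pinch of about 10 N.

>>> servo_tool(
  increments=[
    [0.6,-34,0,0,0],
    [0.6,-34,0,20,0],
    [0.6,0,0,40,0],
    [0.6,0,0,34,0],
    [0.6,0,0,9.5,0],
    [0.6,0,0,0,0],
    [0.82,0,0,0,0],
    [0.82,0,0,0,0],
    [0.82,0,0,0,0],
  ],
  squeeze=20,
)

```text
time_s: 34.65
tool_pos: [0.4744, 0.0319, 0.0763]
tool_rot: [-0.0, 0.767, 0.641, -0.0]
ft_force: [-4.1, 1.8, 3.6]
finger_gap: 0.179
grasp_force: 2.7
```

```bash
python3 -c "
from h import *
shot('j0')"
```

```text
34.65 [-84.6 -61.2  76.3] [-4.1  1.8  3.6] [ 0.14  0.61 -0.  ] 15.2 2.6843502279371023
[ 259.   297.   257.   311.  1565.   277.3  284.3]
```

>>> servo_tool(
  increments=[
    [0.83,0,-1,0,0],
    [0.83,0,0,0,0],
    [0.83,0.4,0,-8.9,0],
    [0.83,1.2,0,-8.8,0],
    [0.83,2,0,-8.7,0],
  ],
)

```text
time_s: 35.33
tool_pos: [0.4748, 0.0354, 0.1027]
tool_rot: [0.0, 0.768, 0.641, 0.0]
ft_force: [-0.5, 1.4, -2.0]
finger_gap: 0.171
grasp_force: 9.7
```

>>> servo_tool(
  increments=[
    [0.83,2.8,0,-8.5,0],
    [0.83,3.5,0,-8.2,0],
    [0.83,4.2,0,-7.8,0],
  ],
)

```text
time_s: 35.7
tool_pos: [0.4767, 0.0459, 0.1272]
tool_rot: [0.0, 0.767, 0.641, 0.0]
ft_force: [-0.1, -1.1, -0.5]
finger_gap: 0.172
grasp_force: 9.7
```

```bash
python3 -c "
from h import *
rd([.4,.5,.6])"
```

```text
35.7 [-84.8 -47.  127.2] [-0.1 -1.1 -0.5] [-0.08  0.07  0.  ] 14.6 9.704046696424484
[ 260.   297.   257.   310.  1687.   277.9  282.9]
scene 6 [275.  204.2] 203 208
side 11 [270.7 209.5] 209 211
0.4 [274.6 210.2] [270.9 216.5]
0.5 [273.6 207.2] [270.9 212.3]
0.6 [272.4 204.2] [270.9 208. ]
```

With the light pinch the forces are near zero, the gap is steady and there is no lag (rod about 0.55 rad). I'll carry on the same way.

>>> servo_tool(
  increments=[
    [0.83,4.9,0,-7.4,0],
    [0.83,5.6,0,-7,0],
    [0.83,6.2,0,-6.4,0],
    [0.83,6.7,0,-5.8,0],
  ],
)

```text
time_s: 36.35
tool_pos: [0.4809, 0.0693, 0.1537]
tool_rot: [0.0, 0.767, 0.641, 0.0]
ft_force: [0.4, -0.9, -0.7]
finger_gap: 0.173
grasp_force: 9.7
```

```bash
python3 -c "
from h import *
rd([.8,.9,1.])"
```

```text
36.35 [-84.8 -23.2 153.7] [ 0.4 -0.9 -0.7] [-0.06  0.01  0.05] 14.7 9.734677970409393
[ 260.   297.   259.   310.  1561.   277.9  283.6]
scene 4 [269.5 196.5] 196 197
side 18 [272.7 199.2] 196 234
0.8 [269.3 198.3] [270.8 199.5]
0.9 [267.6 195.5] [270.8 195.3]
1.0 [265.7 192.7] [270.8 191.2]
```

>>> servo_tool(
  increments=[
    [0.83,7.2,0,-5.2,0],
    [0.83,7.7,0,-4.5,0],
    [0.83,8,0,-3.8,0],
    [0.83,8.3,0,-3.1,0],
    [0.83,8.6,0,-2.3,0],
  ],
)

```text
time_s: 37.12
tool_pos: [0.4881, 0.1086, 0.1724]
tool_rot: [0.0, 0.767, 0.641, 0.0]
ft_force: [0.8, -0.7, 0.2]
finger_gap: 0.173
grasp_force: 9.8
```

>>> servo_tool(
  increments=[
    [0.83,8.8,0,-1.6,0],
    [0.83,8.9,0,-0.8,0],
    [0.83,8.9,0,0,0],
    [0.83,8.9,0,0.8,0],
    [0.83,8.8,0,1.6,0],
    [0.83,8.6,0,2.4,0],
    [0.83,2,0,1,0],
  ],
)

```text
time_s: 38.0
tool_pos: [0.498, 0.1628, 0.1686]
tool_rot: [-0.0, 0.767, 0.641, 0.0]
ft_force: [1.2, 1.4, 4.3]
finger_gap: 0.173
grasp_force: 10.0
```

```bash
python3 -c "
from h import *
rd([1.7,1.8,1.9])"
```

```text
38.0 [-84.7  71.9 168.6] [1.2 1.4 4.3] [ 0.15 -0.21 -0.04] 14.7 10.045564770698547
[260.  297.  195.  297.  564.  275.5 265.8]
scene 0   
side 30 [270.6 169. ] 167 172
1.7 [250.3 179.1] [270.5 169.9]
1.8 [248.2 178.2] [270.5 168.3]
1.9 [246.1 177.5] [270.4 167.1]
```

The rod now stands past upright (side row 169). I'll release it, rise and turn back to the hood handle.

>>> servo_tool(
  increments=[
    [0.6,0,0,0,0],
    [0.6,0,0,0,0],
    [0.6,0,0,-40,0],
    [0.6,0,0,-60,0],
    [0.6,0,0,-60,0],
    [0.65,0,0,-60,-0.17],
    [0.65,0,0,-20,-0.175],
    [0.65,0,0,0,-0.175],
    [0.65,0,0,0,-0.175],
    [0.65,0,0,0,-0.175],
    [0.65,0,0,0,-0.175],
    [0.65,0,0,0,-0.175],
  ],
  squeeze=40,
)

```text
time_s: 39.65
tool_pos: [0.4967, 0.1615, 0.4079]
tool_rot: [-0.001, 0.259, 0.966, -0.001]
ft_force: [-0.3, 0.0, -0.1]
finger_gap: 0.35
grasp_force: 0.0
```

>>> servo_tool(
  increments=[
    [0.65,0,0,0,-0.175],
    [0.65,0,0,0,-0.175],
    [0.65,-42,40,0,0],
    [0.65,-42,40,0,0],
    [0.65,0,41,0,0],
    [0.65,0,0,0,0],
  ],
)

```text
time_s: 40.4
tool_pos: [0.6019, 0.268, 0.4062]
tool_rot: [-0.002, 0.089, 0.996, -0.0]
ft_force: [-0.4, -0.6, 1.2]
finger_gap: 0.355
grasp_force: 0.0
```

Run:
```python
from h import *
s=r.observe();print(s["time_s"],box(s["tool_pos"]),s["tool_rot"],s["finger_gap"],s["ft_force"])
for n in("scene","side"):
    p,im=redpx(n);p=p[p[:,0]<260] if n=="scene" else p;print(n,p.tolist())
for f in(1.85,1.9,1.95):print(f,proj("scene",rodpt(f,98)).round(1),proj("side",rodpt(f,98)).round(1))
im=r.grab_frame("wrist");h=cv2.cvtColor(im,cv2.COLOR_RGB2HSV);m=cv2.inRange(h,(0,0,170),(180,40,255))
for row in range(140,250,15): print(row,np.nonzero(m[row,225:335])[0]+225 if m[row,225:335].sum()/255<60 else "many")
```

```text
40.4 [ -1.19393693 193.93511816 406.23912825] [-1.89344718e-03  8.85461392e-02  9.96070200e-01 -3.91705534e-04] 0.3553664626622593 [-0.36278951 -0.55757514  1.20113669]
scene [[245, 174], [246, 174], [243, 175], [244, 175], [245, 175], [246, 175], [243, 176], [244, 176], [245, 176], [246, 176], [247, 176], [243, 177], [244, 177], [245, 177], [246, 177], [247, 177], [243, 178], [244, 178], [245, 178], [246, 178], [247, 178], [244, 179], [245, 179], [246, 179], [247, 179], [245, 180], [246, 180], [247, 180], [244, 212], [245, 212], [243, 213], [244, 213], [245, 213], [246, 213], [245, 214], [246, 214], [247, 214], [244, 215], [245, 215], [246, 215]]
side [[268, 167], [269, 167], [270, 167], [271, 167], [272, 167], [273, 167], [268, 168], [269, 168], [270, 168], [271, 168], [272, 168], [273, 168], [269, 169], [270, 169], [271, 169], [272, 169], [273, 169], [269, 170], [270, 170], [271, 170], [272, 170], [269, 171], [270, 171], [271, 171], [272, 171], [266, 210], [267, 210], [266, 211], [267, 211], [266, 212], [267, 212], [266, 213], [267, 213], [266, 214], [267, 214]]
1.85 [247.1 177.8] [270.5 167.7]
1.9 [246.1 177.5] [270.4 167.1]
1.95 [245.1 177.3] [270.4 166.6]
140 []
155 [273 274 275 276 277 278 279 280 281 282 283]
170 [273 274 275 276 277 278 279 280 281 282 283 284]
185 [273 274 275 276 277 278 279 280 281 282 283 284]
200 [273 274 275 276 277 278 279 280 281 282 283 284]
215 [273 274 275 276 277 278 279 280 281 282 283 284]
230 [273 274 275 276 277 278 279 280 281 282 283 284]
245 [273 274 275 276 277 278 279 280 281 282 283 284]
```

The rod leans on its stop (scene (245,177), about 1.94 rad), and the bar is centred under the fingers. I'll pinch it and bring the hood forward.

>>> servo_tool(
  increments=[
    [0.65,0,0,35,0],
    [0.65,0,-0.5,35,0],
    [0.65,0,-0.5,10,0],
    [0.65,0,0,0,0],
    [0.95,0,0,0,0],
    [0.95,0,0,0,0],
    [0.95,0,0,0,0],
  ],
  squeeze=40,
)

```text
time_s: 41.42
tool_pos: [0.6023, 0.2646, 0.3308]
tool_rot: [0.002, 0.09, 0.996, 0.0]
ft_force: [-1.2, -3.2, 5.9]
finger_gap: 0.094
grasp_force: 39.2
```

>>> servo_tool(
  increments=[
    [0.95,0,-22.4,-6.3,0],
    [0.95,0,-26,-4.7,0],
    [0.95,0,-26.3,-2.1,0],
    [0.95,0,-26.4,0.6,0],
    [0.95,0,-21,2.3,0],
    [0.95,0,-20.7,4,0],
    [0.95,0,0,0,0],
  ],
)

```text
time_s: 42.3
tool_pos: [0.576, 0.1212, 0.336]
tool_rot: [0.001, 0.091, 0.996, -0.001]
ft_force: [-0.2, -1.7, 8.6]
finger_gap: 0.099
grasp_force: 41.1
```

Run:
```python
from h import *
s=r.observe();b=box(s["tool_pos"]);print(s["time_s"],b,s["ft_force"],s["finger_gap"],"theta",np.arctan2(b[2]-6-68,110-b[1])-.038)
```

```text
42.3 [ -0.46025028  44.85372744 335.9926449 ] [-0.19628172 -1.66921759  8.58133816] 0.0991870210180118 theta 1.2890821795191154
```

>>> servo_tool(
  increments=[
    [0.95,0,-5,1.4,0],
    [0.95,0,-5,1.5,0],
    [0.95,0,-3,0.9,0],
    [0.95,0,0,0,0],
  ],
)

```text
time_s: 42.8
tool_pos: [0.5738, 0.1095, 0.3325]
tool_rot: [0.001, 0.09, 0.996, -0.001]
ft_force: [0.7, -3.1, 8.4]
finger_gap: 0.097
grasp_force: 41.4
```

>>> servo_tool(
  increments=[
    [0.95,0,-3,0.9,0],
    [0.95,0,-2,0.6,0],
    [0.95,0,0,0,0],
  ],
)

```text
time_s: 43.18
tool_pos: [0.573, 0.1047, 0.331]
tool_rot: [0.001, 0.09, 0.996, -0.001]
ft_force: [0.1, -2.9, 8.2]
finger_gap: 0.096
grasp_force: 41.4
```

```bash
cat >> h.py <<'E'
def th():
    s=r.observe();b=box(s["tool_pos"]);print(s["time_s"],b.round(1),s["ft_force"].round(1),round(s["finger_gap"],3),"theta",round(np.arctan2(b[2]-6-68,110-b[1])-.038,3))
E
python3 -c "
from h import *
th()
for n in ('scene','side'):
    p,im=redpx(n);p=p[(p[:,1]<200)];print(n,len(p),p.mean(0) if len(p) else '')
for f in(1.85,1.92,1.955):print(f,proj('scene',rodpt(f,98)).round(1),proj('side',rodpt(f,98)).round(1))
"
```

```text
43.175 [ -0.5  28.1 331. ] [ 0.1 -2.9  8.2] 0.096 theta 1.224
scene 12 [247. 178.]
side 27 [270.59259259 168.81481481]
1.85 [247.1 177.8] [270.5 167.7]
1.92 [245.7 177.5] [270.4 166.9]
1.955 [245.  177.3] [270.4 166.6]
```

>>> servo_tool(
  increments=[
    [0.95,0,-2,0.6,0],
    [0.95,0,-2,0.7,0],
    [0.95,0,0,0,0],
  ],
)

```text
time_s: 43.65
tool_pos: [0.5723, 0.1008, 0.3297]
tool_rot: [0.001, 0.09, 0.996, -0.001]
ft_force: [-0.3, -2.7, 7.8]
finger_gap: 0.098
grasp_force: 41.4
```

```bash
python3 -c "
from h import *
th()"
```

```text
43.65 [ -0.5  24.1 329.7] [-0.3 -2.7  7.8] 0.098 theta 1.209
```

>>> servo_tool(
  increments=[
    [0.95,0,-2,0.7,0],
    [0.95,0,0,0,0],
  ],
)

```text
time_s: 43.9
tool_pos: [0.572, 0.0994, 0.3292]
tool_rot: [0.001, 0.09, 0.996, -0.0]
ft_force: [-0.6, -1.8, 9.3]
finger_gap: 0.097
grasp_force: 41.5
```

```bash
python3 -c "
from h import *
th()"
```

```text
43.9 [ -0.5  22.6 329.2] [-0.6 -1.8  9.3] 0.097 theta 1.203
```

>>> servo_tool(
  increments=[
    [0.95,0,-2,0.7,0],
    [0.95,0,0,0,0],
  ],
)

```text
time_s: 44.15
tool_pos: [0.5718, 0.0982, 0.3288]
tool_rot: [0.002, 0.09, 0.996, 0.0]
ft_force: [-0.1, 0.5, 10.0]
finger_gap: 0.103
grasp_force: 41.6
```

>>> servo_tool(
  increments=[
    [0.95,0,-2,0.7,0],
    [0.95,0,0,0,0],
  ],
)

```text
time_s: 44.4
tool_pos: [0.5716, 0.0971, 0.3285]
tool_rot: [0.002, 0.09, 0.996, 0.001]
ft_force: [-0.6, 3.0, 10.7]
finger_gap: 0.093
grasp_force: 41.7
```

```bash
python3 -c "
from h import *
th()"
```

```text
44.4 [ -0.5  20.3 328.5] [-0.6  3.  10.7] 0.093 theta 1.194
```

The resistance is building, so the hood is on the rod. I'll release and rise.

>>> servo_tool(
  increments=[
    [0.7,0,1,0,0],
    [0.65,0,1,0,0],
    [0.65,0,0,0,0],
    [0.65,0,0,-25,0],
    [0.65,0,0,-40,0],
    [0.65,0,0,-10,0],
    [0.65,0,0,0,0],
    [0.65,0,0,0,0],
    [0.65,0,0,0,0],
  ],
)

```text
time_s: 45.52
tool_pos: [0.5708, 0.0988, 0.3995]
tool_rot: [-0.001, 0.09, 0.996, -0.0]
ft_force: [0.6, 0.1, -0.2]
finger_gap: 0.347
grasp_force: 0.0
```

Run:
```python
from h import *
th();s=r.observe()
p,im=redpx("side");cv2.imwrite("pics/sideP.png",im[:,:,::-1]);p=p[p[:,1]<200];print("side",len(p),p.mean(0))
p,im=redpx("scene");p=p[p[:,1]<200];print("scene",len(p),p.mean(0) if len(p) else "")
im=r.grab_frame("wrist");h=cv2.cvtColor(im,cv2.COLOR_RGB2HSV);m=cv2.inRange(h,(0,0,170),(180,40,255))
for row in(170,200,230):
    c=np.nonzero(m[row,225:335])[0]+225
    if len(c): print(row,c.min(),c.max(),box(onz(*wray(((c.min()+c.max()+1)/2,row),s),.3186)))
cv2.imwrite("pics/wP.png",im[:,:,::-1])
```

```text
45.525 [ -1.6  21.9 399.5] [ 0.6  0.1 -0.2] 0.347 theta 1.268
side 27 [270.59259259 168.81481481]
scene 10 [247.4 178.4]
170 276 288 [-39.89623645  24.6440008  318.6       ]
200 276 288 [-20.93123115  24.68761342 318.6       ]
230 276 288 [ -1.13118001  24.74994142 318.6       ]
```

The hood is propped (bar at y 24.7, about 1.205 rad). On to the pack.

>>> servo_tool(
  increments=[
    [0.42,1.5,-41,0,0],
    [0.42,1.5,-41,0,0],
    [0.42,0,0,50,0],
    [0.42,0,0,50,0],
    [0.42,0,0,60,0],
    [0.42,0,0,0,0],
    [0.42,0,0,0,0],
  ],
)

```text
time_s: 46.55
tool_pos: [0.5552, 0.0187, 0.2429]
tool_rot: [0.001, 0.09, 0.996, 0.0]
ft_force: [-0.8, 0.1, 0.5]
finger_gap: 0.577
grasp_force: 0.0
```

Run:
```python
from h import *
s=r.observe();im=r.grab_frame("wrist");print(s["time_s"],box(s["tool_pos"]),s["finger_gap"])
h=cv2.cvtColor(im,cv2.COLOR_RGB2HSV);m=cv2.inRange(h,(10,170,130),(24,255,255))
n,l,st,ce=cv2.connectedComponentsWithStats(m)
for i in range(1,n):
    if st[i,4]>25: print(st[i],ce[i].round(1),box(onz(*wray(ce[i],s),.069)).round(1))
cv2.imwrite("pics/wK.png",im[:,:,::-1])
# dark region intensity row/col profile around the pack
g=cv2.cvtColor(im,cv2.COLOR_RGB2GRAY)
for n2 in("scene","side"):
    a=r.grab_frame(n2);hh=cv2.cvtColor(a,cv2.COLOR_RGB2HSV);mm=cv2.inRange(hh,(10,150,90),(24,255,255));u,v=proj(n2,(-5,-60,66)).astype(int)
    mm[:v-12]=0;mm[v+12:]=0;mm[:,:u-14]=0;mm[:,u+14:]=0;V,U=np.nonzero(mm);print(n2,u,v,len(U),(U.mean(),V.mean()) if len(U) else "")
```

```text
46.55 [ -2.68833914 -59.71610612 242.88467064] 0.5773252478802866
[264 176  29  33 266] [278.4 192. ] [ -7.  -59.2  69. ]
[400 185  12  11 101] [405.8 190.1] [-9.7 63.5 69. ]
[397 221  12  10  99] [402.5 225.3] [25.8 63.6 69. ]
[ 51 273  18  14 112] [ 60.1 280.3] [  97.6 -322.1   69. ]
scene 295 211 14 (np.float64(295.2142857142857), np.float64(210.92857142857142))
side 304 233 31 (np.float64(303.9032258064516), np.float64(233.93548387096774))
```

>>> servo_tool(
  increments=[
    [0.42,3.5,0,40,0],
    [0.42,0,0,50,0],
    [0.42,0,0,45,0],
    [0.42,0,0,30,0],
    [0.42,0,0,10,0],
    [0.42,0,0,0,0],
    [0.7,0,0,0,0],
    [0.7,0,0,0,0],
    [0.7,0,0,0,0],
    [0.7,0,0,0,0],
  ],
  squeeze=25,
)

```text
time_s: 47.95
tool_pos: [0.552, 0.0193, 0.0679]
tool_rot: [0.002, 0.09, 0.996, 0.0]
ft_force: [-0.4, -0.6, 6.5]
finger_gap: 0.378
grasp_force: 25.8
```

>>> servo_tool(
  increments=[
    [0.7,0,0,-15,0],
    [0.7,0,0,-30,0],
    [0.7,0,0,-40,0],
    [0.7,0,0,-10,0],
    [0.7,-3,-30,0,0],
    [0.7,-5.6,-50,0,0],
    [0.7,-6,-56,0,0],
    [0.7,-6,-56,0,0],
    [0.7,-6,-54,0,0],
    [0.7,-4,-40,0,0],
    [0.7,-2,-20,0,0],
    [0.7,0,0,0,0],
  ],
)

```text
time_s: 49.45
tool_pos: [0.5272, -0.2881, 0.1605]
tool_rot: [-0.0, 0.091, 0.996, 0.0]
ft_force: [0.4, 1.3, -0.7]
finger_gap: 0.373
grasp_force: 25.3
```

Run:
```python
from h import *
s=r.observe();print(s["time_s"],s["tool_pos"],s["finger_gap"],s["grasp_force"])
C=np.array([.564,-.277]);a=.302;d=s["tool_pos"][:2]-C;print("tray",d[0]*np.cos(a)+d[1]*np.sin(a),-d[0]*np.sin(a)+d[1]*np.cos(a))
```

```text
49.45 [ 0.52721023 -0.28811449  0.16050122] 0.3733548213535176 25.253030955791473
tray -0.038430578173969686 0.000330900701792685
```

>>> servo_tool(
  increments=[
    [0.7,0,0,40,0],
    [0.7,0,0,35,0],
    [0.7,0,0,15,0],
    [0.7,0,0,6,0],
    [0.7,0,0,2,0],
    [0.7,0,0,0,0],
  ],
)

```text
time_s: 50.2
tool_pos: [0.5285, -0.2878, 0.0641]
tool_rot: [0.001, 0.09, 0.996, -0.0]
ft_force: [-0.6, 0.5, -1.5]
finger_gap: 0.378
grasp_force: 25.2
```

>>> servo_tool(
  increments=[
    [0.7,0,0,1,0],
    [0.7,0,0,1,0],
    [0.7,0,0,0,0],
  ],
)

```text
time_s: 50.58
tool_pos: [0.5276, -0.2876, 0.0612]
tool_rot: [0.0, 0.09, 0.996, -0.0]
ft_force: [-0.0, -1.3, -0.5]
finger_gap: 0.379
grasp_force: 25.2
```

>>> servo_tool(
  increments=[
    [0.7,0,0,0.7,0],
    [0.7,0,0,0.7,0],
    [0.7,0,0,0,0],
  ],
)

```text
time_s: 50.95
tool_pos: [0.5277, -0.2876, 0.06]
tool_rot: [0.0, 0.09, 0.996, -0.0]
ft_force: [-0.7, 0.1, 2.1]
finger_gap: 0.37
grasp_force: 25.6
```

Floor contact: the vertical force flipped to +2 N. I'll open gently and rise.

>>> servo_tool(
  increments=[
    [0.55,0,0,0,0],
    [0.45,0,0,0,0],
    [0.42,0,0,0,0],
    [0.42,0,0,-15,0],
    [0.42,0,0,-40,0],
    [0.42,0,0,-50,0],
    [0.42,0,0,-50,0],
    [0.42,0,0,0,0],
    [0.42,0,0,0,0],
  ],
)

```text
time_s: 52.08
tool_pos: [0.5275, -0.2874, 0.2155]
tool_rot: [0.0, 0.09, 0.996, -0.0]
ft_force: [0.1, 0.4, -0.1]
finger_gap: 0.578
grasp_force: 0.0
```

Run:
```python
from h import *
s=r.observe();im=r.grab_frame("wrist");print(s["time_s"],s["tool_pos"],s["ft_force"])
h=cv2.cvtColor(im,cv2.COLOR_RGB2HSV);m=cv2.inRange(h,(10,170,130),(24,255,255))
n,l,st,ce=cv2.connectedComponentsWithStats(m);C=np.array([.564,-.277]);a=.302
for i in range(1,n):
    if st[i,4]>40:
        p=onz(*wray(ce[i],s),.061);d=p[:2]-C;print(st[i],(d[0]*np.cos(a)+d[1]*np.sin(a)).round(4),(-d[0]*np.sin(a)+d[1]*np.cos(a)).round(4))
for n in("scene","side"):
    p,_=redpx(n);p=p[p[:,1]<200];print(n,len(p),p.mean(0).round(1))
```

```text
52.075 [ 0.52747543 -0.28736929  0.21547439] [ 0.11318782  0.35004775 -0.10265949]
[263 183  30  34 323] -0.0396 0.0018
[295 272  35  21 298] 0.0465 -0.0072
scene 10 [247.4 178.4]
side 27 [270.6 168.8]
```

The pack is standing at about (-40, 2) mm in the tray, and the other pack, rod and hood show no change. Handing in.

```bash
python3 -c "
from bench import r
print(r.finish_job())"
```

```text
the job is handed in; nothing more can be done
None
```

I handed the job in at about 52 s: by my measurements the hood rests propped on the rod at about 1.2 rad and the charged pack stands in the tray's free near half, but no verdict came back and the loose items were not re-measured. The rod slipped and fell back to the rim five times before a light pinch of about 10 N held it.

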